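Load a filter-cassette holder and pump its ratchet clamp tight

ROBOT

A 7-joint arm with a two-finger parallel gripper is mounted at the origin on a cart in front of the work surface, level with it; the furniture and walls round the work are solid. World frame = base frame: x ahead of the robot, y to its left, z up, the work surface at z = 0. Lengths are in mm, angles in rad, forces in N, time in s.
With the tool pointing down it reaches from about 400 to 925 mm from the base axis. Payload 5.6 kg.
Tool frame: the origin (TCP) lies on the centre line of the jaws, within the pads' length; the fingertips stand 8 mm ahead of it and the grasp point (between the pads) lies 11 mm behind it; z points along the fingers, y is the line along which they close (so a half turn about z gives the same grasp; the last joint's range is limited). The gripper opens to 85 mm and grips with 20 to 120 N. Pads are 22 mm wide; open, the fingers measure 114 mm over their backs; the gripper's body (76 mm by 85 mm) begins 54 mm behind the grasp point. The pads swing forward as they close: fully open they stand 13 mm farther back than shut.
Start: joints at [-1.261, 0.468, -0.012, 1.603, 0.006, 1.071, -0.056], TCP at [224.632, 609.958, 239.29] pointing down, gripper open.
Joint ranges: [-2.53, 2.53], [-0.31, 2.02], [-1.57, 1.55], [0.28, 2.44], [-1.29, 4.43], [0.15, 1.84], [-2.92, 2.92]. Speed limits (rad/s): [2.57, 2.57, 3.14, 3.14, 3.14, 3.14, 3.14].

INTERFACE

Orientations are given as a rotation vector (axis times angle).
In Python, from plant import telemetry, cams, ticket gives the robot as it stands. The module is installed in compiled form; this text tells all that it offers.
- The arm moves only by the tool servo_tool, never from a script. Its argument "moves" is a list of rows, each a list of 5 numbers: the opening, from 0 (shut) to 1 (fully open), then the shift along the tool's x, y, z each as a share of 40 cm, from -1 to 1, then the turn about the tool's z as a share of 360 degrees, from -1 to 1. In form: [[gripper, tx, ty, tz, roll], ...]. A call has 1 to 20 rows; each row is the pose to reach, as a shift and turn from the pose commanded when the call began, along the tool's axes at that moment, turning the shorter way round; what a row does not reach only later rows make up. A row lasts 1/10 s, in which the tool goes at most 50 mm and 8.59 degrees, less where a joint would pass 70% of its speed; a pose out of reach is approached as far as the arm can. A call with a number of a shift or a turn outside -1 to 1 is refused whole. A call with a gripper value outside its range is refused whole. The fingers move at their own pace and stop on an object; the grip force is fixed at half the most. Time passes only in rows, so rows that repeat a pose let the fingers close. It gives the time, the measured TCP pose, the force, the opening and the grip force at its end, in the units of the state.
- telemetry.get_state(): the state, without advancing time (a new reading comes with each control period).
- cams.read_camera(name): name is "side" or "top" or "wrist"; returns a dict with "color" (400x640x3 uint8, red, green, blue), "fx", "fy", "cx", "cy" (pixels), "extrinsics" (4x4, takes a point from world to camera coordinates). Camera axes: x right, y down, z forward; pixel columns grow to the right and rows downward; lengths in mm; the calibration is good to about 2 mm. A picture is of the moment at which its call begins. There is no depth.
- ticket.sign_off(): hands the job in; it is judged then, once.
The state is a dict: "t": time; "q": joint angles; "dq": joint speeds; "joint_efforts": joint torques, N m; "tool_pos": TCP position; "ee_rot": TCP orientation; "contact_force": force on the tool from outside, world axes, zero at the start; "wrist_torque": the same for the moment, N m; "width": finger opening in mm; "finger_force": force on a finger pad.
Only numpy, scipy, OpenCV 4.12 (cv2) and the standard library are available. Lean on these libraries where they do the work, as an engineer would, in place of code of your own. Each camera call takes 0.05 s, during which the arm holds its last target. There are 200 camera calls.

TASK

Get the filter rig ready for a run: lift the grey storage spacer out of the cassette holder and stand it upright on the bench beside the holder, then stand all the white filter cassettes that are there upright in the holder's channel, lugs up. Squeeze the clamp's trigger again and again until the sliding plate grips the pack firmly against the end plate, and let go of the trigger. Also tilt the pressure monitor's stiff display up to about 60 degrees so that it can be read, and leave the other things on the bench where they are.

Things in the scene. Friction and masses are not known exactly. Their poses are not given: they have to be found in the camera images.
- holder: Metal cassette holder, fixed to the bench. Origin: on the bench under the middle of the channel's width; own y runs along the channel towards the end plate, z up. Clamp housing at own y -67 to -143 mm, 44 mm wide, 92 mm high, on a base 90 mm wide and 10 mm high; the channel's base is 150 mm wide. The whole spans own y -227 (end of the ram) to 171 mm.
- channel (a point): Middle of the end plate's foot: on the channel floor (10 mm above the bench) at holder y = 120 mm. The channel runs from here towards holder -y for 145 mm; it is 107 mm wide (holder x) between steel rails 28 mm high whose flared lips reach 38 mm above the bench. The cassettes' 100 mm side lies across it, their thickness along it.
- end_plate: Fixed steel plate at the far (+y) end of the channel that the pack is pressed against; its face stands at holder y = 120 mm, 106 mm wide, top 78 mm above the bench (its 130 mm wide backing reaches 85 mm). This body's origin and axes coincide with the holder's.
- jaw_face (a point): Centre of the sliding pressure plate's face, 50 mm above the bench; at joint jaw = 0 it stands at holder y = -25 mm, so the open gap to the end plate is 145 mm. The plate is 106 mm wide and its top is 81 mm above the bench; behind it the toothed ram (z 44 to 59 mm) runs through the clamp housing.
- jaw (a joint): How far the ram has been pumped towards the end plate (m, 0 to 0.097). It moves only forwards, pushed by the trigger, and is held by a lock that drags with 20 N: there is no release to be used.
- pressure_plate (a joint): Spring travel of the pressure plate against the ram (m, 0 to 0.005, 4 N per mm): 0 while the plate touches nothing; about 0.003 to 0.0045 once the pack is gripped firmly and the trigger is free. Under 0.002 the grip is too weak (6 N is the least that counts; the lock may slip back a little on release): squeeze again.
- trigger (a joint): Angle of the trigger (rad): 0 at rest, 0.40 fully squeezed; a spring brings it back. A full squeeze takes about 18 N at trigger_front and pushes the ram on by 10 to 18 mm (mostly 12); it must return to 0 (under 0.06) for the next tooth. Once the pack is met it takes more and stops part-way: squeeze with some 25 to 35 N.
- trigger_front (a point): Middle of the trigger's front face (the side towards the end plate), 150 mm above the bench; moves with the trigger, towards holder -y when squeezed (23 mm). The trigger stands up from the housing's top on a pivot 92 mm above the bench, 24 mm wide (holder x), 10 mm thick, top 166 mm above the bench.
- grip_rear (a point): Middle of the rear face of the fixed upright grip behind the trigger, 150 mm above the bench; the grip is 26 mm wide (holder x), 16 mm thick, top 168 mm above the bench. Outer distance from here to trigger_front: 56 mm at rest, 33 mm squeezed. Straddle both from above, fingers closing along holder y, and close.
- spacer: Grey plain storage spacer with two dark pockets on each broad face, at first standing in the channel: body 100 x 50 x 54 mm (own x, y, z), with the same lug as the cassettes (50 x 16 mm, 54 to 86 mm above the underside). Origin: centre of the underside. 0.3 kg.
- cassette_a: One of up to four alike white filter cassettes (absent ones read None), standing upright: body 100 x 30 x 54 mm (own x, y, z) with a window and four black ports on both broad faces; on top, centred, a lug 50 (x) x 16 (y) mm, from 54 to 86 mm above the underside, to be taken by its two ends (fingers closing along x). Origin: centre of the underside. 0.15-0.31 kg; a half turn makes no difference.
- cassette_b: One of up to four alike white filter cassettes (absent ones read None), standing upright: body 100 x 30 x 54 mm (own x, y, z) with a window and four black ports on both broad faces; on top, centred, a lug 50 (x) x 16 (y) mm, from 54 to 86 mm above the underside, to be taken by its two ends (fingers closing along x). Origin: centre of the underside. 0.15-0.31 kg; a half turn makes no difference.
- cassette_c: One of up to four alike white filter cassettes (absent ones read None), standing upright: body 100 x 30 x 54 mm (own x, y, z) with a window and four black ports on both broad faces; on top, centred, a lug 50 (x) x 16 (y) mm, from 54 to 86 mm above the underside, to be taken by its two ends (fingers closing along x). Origin: centre of the underside. 0.15-0.31 kg; a half turn makes no difference.
- cassette_d: One of up to four alike white filter cassettes (absent ones read None), standing upright: body 100 x 30 x 54 mm (own x, y, z) with a window and four black ports on both broad faces; on top, centred, a lug 50 (x) x 16 (y) mm, from 54 to 86 mm above the underside, to be taken by its two ends (fingers closing along x). Origin: centre of the underside. 0.15-0.31 kg; a half turn makes no difference.
- monitor: White box of the pressure monitor, 120 x 160 x 28 mm (own x, y, z), fixed to the bench. Origin: centre of the underside; own -x is its front, towards the robot.
- display (a joint): Angle of the display above flat (rad): starts nearly flat, 60 degrees = 1.05. Stiff hinge: needs about 2 to 3 N at the tab and stays where it is left.
- display_hinge (a point): Middle of the display's hinge line, which runs along the monitor's own y near its front edge, 33 mm above the bench (50 mm in front of the monitor's centre). The display panel is 112 mm deep, 124 mm wide, 9 mm thick, screen upwards.
- display_tab (a point): Centre of the grip tab on the display's free (far, own +x) edge, 126 mm from the hinge line: 40 mm wide (monitor y), 10 mm thick, standing 26 mm proud of the panel's edge. Pinch it by its two ends (fingers closing along monitor y) and follow the arc up and towards the robot.
- white_pot: Bystander, to be left alone: white lidded pot, 54 mm wide and 74 mm tall. Origin: centre of the underside.
- tall_vial: Bystander, to be left alone: clear vial with an orange cap, 44 mm wide and 115 mm tall. Origin: centre of the underside.
- petri_near: Bystander, to be left alone: closed petri dish, 60 mm across and 15 mm high. Origin: centre of the underside.
There are look-alikes about, which are no part of the job. What is shaped like the cassette_b but pink is not meant.

How it is judged:
By the outcome, as a careful person would: the job done as asked, in the order asked, and still so for the second after the job is handed in, with the robot touching nothing.
Of cassette_a, cassette_b, cassette_c, cassette_d only 2 to 4 are there at a start; the rules pass over those that are not, and their reading is None.
At some moment in a run one of spacer may be knocked a few centimetres aside while the robot is not near it.
Once in a run the grip may slacken for a moment while it holds something.
It also fails if it takes over 192 s, if anything falls off the work surface, if the arm or the gripper's body presses on something with over 40 N, if the wrist force passes 120 N, or if a joint passes its speed limit or range.

## Working session

There is one attempt and no reset: what is moved stays moved. The work goes in short steps, Python scripts to look and compute and a tool call to move; the robot and the scene stay as the last step left them, time stands still between calls to the robot, and variables do not carry over. Pictures are saved under pics/ and viewed, at most 14 in all, crops included, and the job is handed in when it is done.

Besides the shell and the picture viewer there is one more tool, called after ">>>" as name([rows], argument=value, ...), one row to a line, values as JSON. servo_tool: Moves the arm, as the interface text tells. Shift numbers are shares of 40 cm and turn numbers shares of 360 degrees, none past 1 either way. Its arguments: {"type":"object","properties":{"moves":{"type":"array"}},"required":["moves"]}

```bash
mkdir -p pics; ls
cat > h.py <<'E'
import numpy as np, cv2
from scipy.spatial.transform import Rotation as R
from plant import telemetry, cams, ticket
def shot(n,f=None):
    c=cams.read_camera(n)
    if f: cv2.imwrite('pics/'+f,c['color'][:,:,::-1])
    return c
def ray(c,u,v,z):
    E=np.array(c['extrinsics']);Rm,t=E[:3,:3],E[:3,3]
    o=-Rm.T@t; d=Rm.T@np.array([(u-c['cx'])/c['fx'],(v-c['cy'])/c['fy'],1])
    return o+d*(z-o[2])/d[2]
def proj(c,p):
    E=np.array(c['extrinsics']);q=E[:3,:3]@np.array(p)+E[:3,3]
    return np.array([c['fx']*q[0]/q[2]+c['cx'],c['fy']*q[1]/q[2]+c['cy']])
def st():
    s=telemetry.get_state();print({k:np.round(s[k],3).tolist() for k in ('t','tool_pos','ee_rot','contact_force','width','finger_force')});return s
def go(p,yaw=None):
    """shares for move to world p, and tool-y world direction yaw (deg) """
    s=telemetry.get_state();Rm=R.from_rotvec(s['ee_rot']).as_matrix()
    d=Rm.T@(np.array(p)-s['tool_pos'])/400
    y=np.degrees(np.arctan2(Rm[1,1],Rm[0,1])); r=0
    if yaw is not None:
        # tool z down: positive roll decreases world yaw
        dy=(yaw-y+90)%180-90; r=-dy/360
    print('shares',np.round(d,4),'roll',round(r,4),'yaw now',round(y,1))
E
python3 - <<'E'
from h import *
s=st(); print(R.from_rotvec(s['ee_rot']).as_matrix().round(3))
for n in('top','side','wrist'):
    c=shot(n,n+'0.png'); E=np.array(c['extrinsics']); print(n,c['fx'],c['cx'],c['cy'],(-E[:3,:3].T@E[:3,3]).round(0),E[:3,:3].round(2).tolist())
E
```

```text
pics
{'t': 0.0, 'tool_pos': [224.461, 609.403, 238.298], 'ee_rot': [-0.551, -3.093, 0.003], 'contact_force': [0.016, -0.088, -0.442], 'width': 85.441, 'finger_force': 0.0}
[[-0.938  0.346 -0.001]
 [ 0.346  0.938 -0.002]
 [-0.    -0.002 -1.   ]]
top 489.5917858319578 309.65854638372 196.71632887014047 [ 235.   26. 1667.] [[-0.01, -1.0, -0.02], [-0.98, 0.01, -0.18], [0.18, 0.02, -0.98]]
side 413.4238892457688 324.55388337791777 194.77757601822313 [  101. -1145.   971.] [[0.94, -0.33, 0.01], [-0.18, -0.54, -0.82], [0.28, 0.78, -0.57]]
wrist 298.4631166105947 319.3520195492706 198.77763556004172 [146. 639. 373.] [[0.35, 0.94, -0.0], [0.89, -0.33, 0.33], [0.31, -0.11, -0.95]]
```

View pics/top0.png

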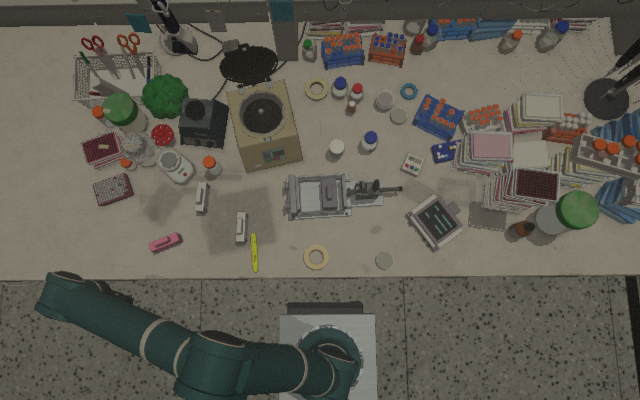

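View pics/side0.png

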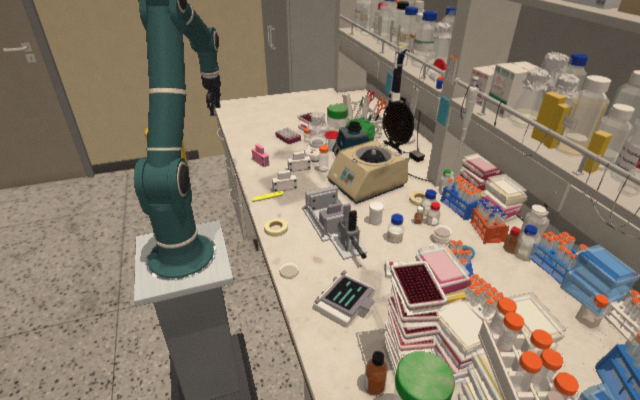

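The top view shows the holder at about (330,195) with its clamp to the right. The monitor is at (437,220), white cassettes at (202,197) and (241,227), and a pink look-alike at (165,242). The side view agrees. Here is a close crop to check.

Run:
```python
import cv2
im=cv2.imread('pics/top0.png')
cv2.imwrite('pics/a.png',cv2.resize(im[140:280,140:340],None,fx=4,fy=4,interpolation=cv2.INTER_CUBIC))
cv2.imwrite('pics/b.png',cv2.resize(im[150:270,275:475],None,fx=4,fy=4,interpolation=cv2.INTER_CUBIC))
```

```text
(no output)
```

View pics/a.png

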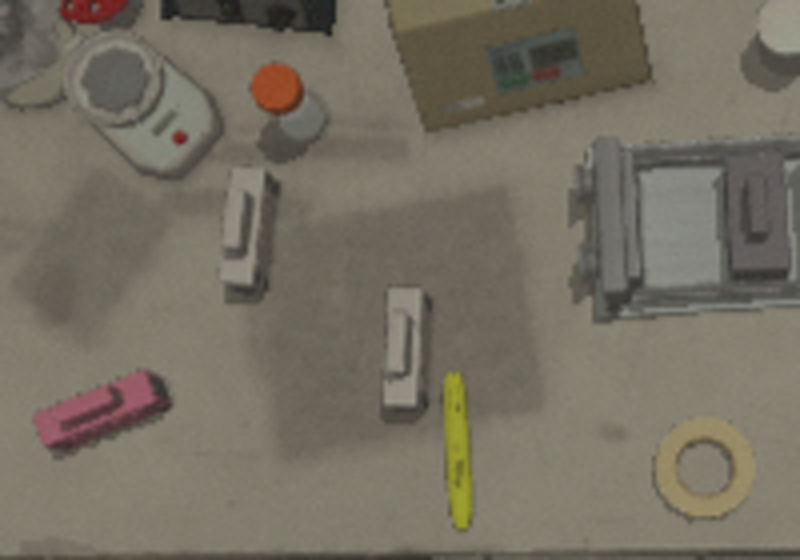

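View pics/b.png

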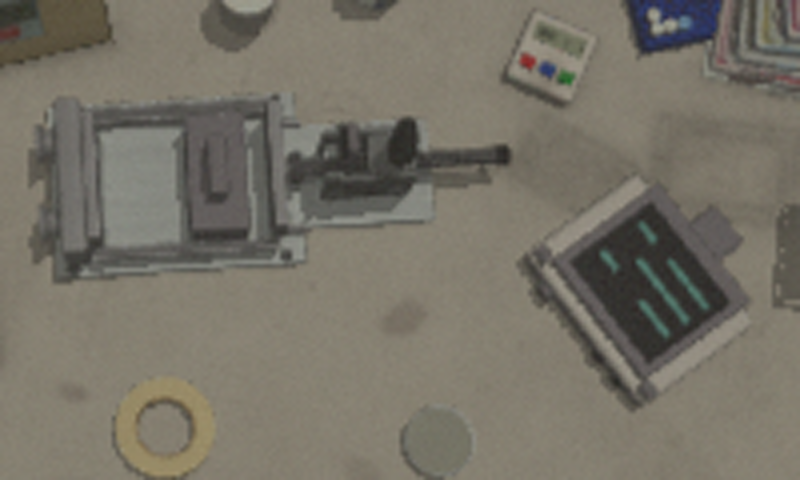

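Candidates: white at top-view pixels (202,197) and (241,227) match the cassettes, pink at (165,242) is the excluded look-alike, and the grey spacer is at (329,192) in the channel. So there are two cassettes. Next I measure.

Run:
```python
from h import *
c=shot('top')
A=lambda u,v,z:ray(c,140+u/4,140+v/4,z).round(0)[:2]
B=lambda u,v,z:ray(c,275+u/4,150+v/4,z).round(0)[:2]
print('c1 lug',A(232,222,86),'top corners',A(233,168,54),A(268,170,54),A(222,288,54),A(256,290,54))
print('c2 lug',A(400,342,86),'top corners',A(388,288,54),A(424,288,54),A(384,406,54),A(420,408,54))
print('pink',A(100,408,54),'marker',A(455,375,0),A(460,530,0))
print('spacer lug',B(214,166,96),'corners',B(185,118,64),B(245,112,64),B(192,238,64),B(248,233,64))
print('base corners',B(72,280,10),B(303,262,10),B(292,95,10),'endplate top',B(54,98,85),B(80,98,85),B(62,255,85))
print('clampbase',B(432,120,10),B(434,217,10),'ram end',B(508,153,52))
print('trigger top',B(350,130,166),'grip top',B(403,128,168),B(403,140,168))
print('mon',B(640,178,28),B(530,255,28),B(748,318,28),B(635,405,28),'tab',B(718,235,35),'panel',B(655,190,38),B(745,300,38))
```

```text
c1 lug [536. 421.] top corners [588. 430.] [586. 400.] [486. 435.] [484. 407.]
c2 lug [435. 280.] top corners [484. 296.] [484. 266.] [386. 298.] [384. 268.]
pink [386. 533.] marker [416. 246.] [285. 240.]
spacer lug [542.  -9.] corners [589.  13.] [594. -37.] [488.   9.] [491. -37.]
base corners [461. 111.] [474. -86.] [621. -80.] endplate top [603. 122.] [603. 100.] [472. 115.]
clampbase [ 597. -200.] [ 512. -199.] ram end [ 559. -257.]
trigger top [ 556. -115.] grip top [ 556. -156.] [ 547. -155.]
mon [ 541. -372.] [ 476. -276.] [ 421. -455.] [ 349. -357.] tab [ 490. -433.] panel [ 528. -381.] [ 435. -451.]
```

View pics/wrist0.png

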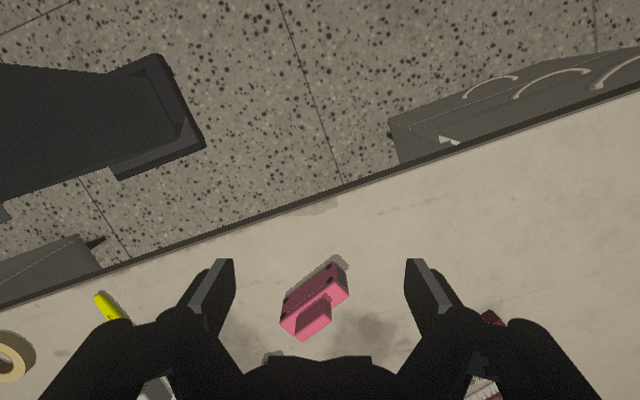

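```bash
python3 -c "
from h import *
go([490,270,290],3)"
```

```text
shares [-0.9162 -0.5676 -0.1276] roll 0.1855 yaw now 69.8
```

>>> servo_tool([
  [1,-0.916,-0.568,-0.128,0.1855],
  [1,-0.916,-0.568,-0.128,0.1855],
  [1,-0.916,-0.568,-0.128,0.1855],
  [1,-0.916,-0.568,-0.128,0.1855],
  [1,-0.916,-0.568,-0.128,0.1855],
  [1,-0.916,-0.568,-0.128,0.1855],
  [1,-0.916,-0.568,-0.128,0.1855],
  [1,-0.916,-0.568,-0.128,0.1855],
  [1,-0.916,-0.568,-0.128,0.1855],
  [1,-0.916,-0.568,-0.128,0.1855],
  [1,-0.916,-0.568,-0.128,0.1855],
  [1,-0.916,-0.568,-0.128,0.1855],
  [1,-0.916,-0.568,-0.128,0.1855],
  [1,-0.916,-0.568,-0.128,0.1855],
])

```text
t: 1.6
tool_pos: [489.1, 271.3, 290.3]
ee_rot: [-2.16, -2.281, 0.001]
contact_force: [-0.1, -0.4, -0.0]
width: 85.3
finger_force: 0.0
```

```bash
python3 -c "
from h import *
st();shot('wrist','w1.png');go([545,-65,300],3.3)"
```

```text
{'t': 1.6, 'tool_pos': [489.134, 271.275, 290.266], 'ee_rot': [-2.16, -2.281, 0.001], 'contact_force': [-0.108, -0.409, -0.049], 'width': 85.336, 'finger_force': 0.0}
shares [-0.8464  0.0934 -0.0242] roll -0.0005 yaw now 3.1
```

View pics/w1.png

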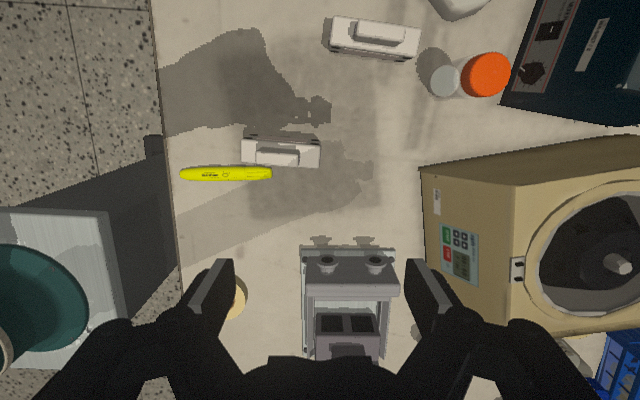

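The wrist view shows both white cassettes, with lugs near (381,32) and (277,157). The holder's end plate is near (350,280). Now I move over the holder.

>>> servo_tool([
  [1,-0.846,0.093,-0.024,-0.0005],
  [1,-0.846,0.093,-0.024,-0.0005],
  [1,-0.846,0.093,-0.024,-0.0005],
  [1,-0.846,0.093,-0.024,-0.0005],
  [1,-0.846,0.093,-0.024,-0.0005],
  [1,-0.846,0.093,-0.024,-0.0005],
  [1,-0.846,0.093,-0.024,-0.0005],
  [1,-0.846,0.093,-0.024,-0.0005],
  [1,-0.846,0.093,-0.024,-0.0005],
  [1,-0.846,0.093,-0.024,-0.0005],
])

```text
t: 2.65
tool_pos: [544.8, -64.0, 299.8]
ee_rot: [-2.155, -2.284, -0.0]
contact_force: [-0.0, 0.0, 0.2]
width: 85.5
finger_force: 0.0
```

```bash
python3 -c "
from h import *
st();c=shot('wrist','w2.png')
im=cv2.imread('pics/w2.png'); cv2.imwrite('pics/w2c.png',cv2.resize(im[60:300,180:480],None,fx=2.5,fy=2.5,interpolation=cv2.INTER_CUBIC))
np.savez('w2.npz',**c)"
```

```text
{'t': 2.65, 'tool_pos': [544.775, -64.03, 299.831], 'ee_rot': [-2.155, -2.284, -0.0], 'contact_force': [-0.004, 0.042, 0.159], 'width': 85.461, 'finger_force': 0.0}
```

View pics/w2c.png

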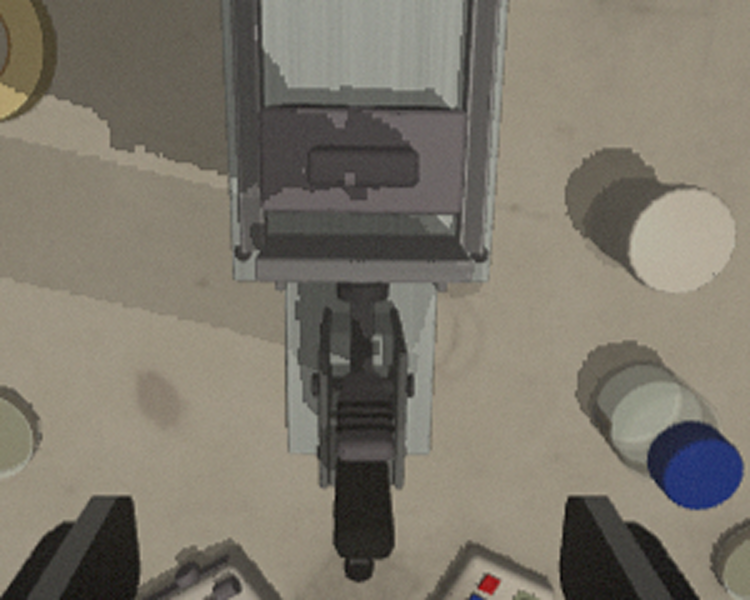

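```bash
python3 -c "
from h import *
c=dict(np.load('w2.npz'))
B=lambda u,v,z:ray(c,180+u/2.5,60+v/2.5,z).round(1)[:2]
print('lug top',B(308,146,96),B(418,148,96),B(309,186,96),B(418,188,96))
print('body top',B(260,109,64),B(467,111,64),B(262,210,64),B(465,213,64))
print('clampbase',B(288,452,10),B(431,454,10),B(288,282,10),B(438,282,10))
print('base back',B(233,280,10),B(487,281,10),'edges',B(221,0,10),B(508,0,10))
print('plate top',B(258,278,81),B(478,280,81),B(268,236,81),B(460,240,81), B(258,262,81))
print('trig top',B(336,458,166),B(396,458,166),'grip',B(338,555,168),B(392,555,168),B(336,460,168))
"
```

```text
lug top [524.1  -3.6] [572.4  -1.7] [525.3 -20.8] [573.9 -18.9]
body top [499.2   9.7] [597.1  14.5] [501.1 -37.8] [601.3 -33.5]
clampbase [ 514.8 -197.6] [ 605.2 -193.8] [511.4 -87.3] [598.8 -82.2]
base back [479.3 -87.9] [627.3 -80. ] edges [472.   60.9] [620.5  69.4]
plate top [501.7 -68. ] [608.4 -62.9] [506.  -47.2] [597.6 -43.9] [501.5 -60.1]
trig top [ 543.6 -118.9] [ 567.6 -117.5] grip [ 546.8 -162.9] [ 569.3 -161.6] [ 543.6 -118.8]
```

```bash
python3 -c "
from h import *
c=shot('top')
print('tape',ray(c,275+165/4,150+377/4,10),ray(c,275+115/4,150+428/4,10),ray(c,275+215/4,257,10))
print('petri',ray(c,275+403/4,150+440/4,15),ray(c,275+437/4,150+403/4,15))
go([549.3,-11.5,200],2.7);go([549.3,-11.5,75],2.7)"
```

```text
tape [377.63277612  32.746277    10.        ] [335.17149229  75.27094165  10.        ] [334.39208117  -8.83030307  10.        ]
petri [ 322.66574638 -165.61030063   15.        ] [ 353.20624296 -195.05304872   15.        ]
shares [0.13   0.0189 0.2499] roll 0.0018 yaw now 3.4
shares [0.1298 0.019  0.5624] roll 0.0018 yaw now 3.4
```

>>> servo_tool([
  [1,0.13,0.019,0.1,0.0018],
  [1,0.13,0.019,0.2,0.0018],
  [1,0.13,0.019,0.3,0.0018],
  [1,0.13,0.019,0.4,0.0018],
  [1,0.13,0.019,0.5,0.0018],
  [1,0.13,0.019,0.54,0.0018],
  [1,0.13,0.019,0.5625,0.0018],
  [1,0.13,0.019,0.5625,0.0018],
  [0,0.13,0.019,0.5625,0.0018],
  [0,0.13,0.019,0.5625,0.0018],
  [0,0.13,0.019,0.5625,0.0018],
  [0,0.13,0.019,0.5625,0.0018],
  [0,0.13,0.019,0.5625,0.0018],
  [0,0.13,0.019,0.5625,0.0018],
])

```text
t: 4.15
tool_pos: [550.4, -13.3, 76.6]
ee_rot: [2.171, 2.269, 0.003]
contact_force: [-0.8, 1.1, 5.2]
width: 48.8
finger_force: 63.6
```

>>> servo_tool([
  [0,0,0,-0.05,0],
  [0,0,0,-0.1,0],
  [0,0,0,-0.15,0],
  [0,0,0,-0.2,0],
  [0,0,0,-0.25,0],
  [0,0,0,-0.25,0],
  [0,0,0,-0.25,0],
])

```text
t: 4.85
tool_pos: [549.2, -13.3, 175.0]
ee_rot: [-2.171, -2.27, -0.001]
contact_force: [-0.9, 0.6, -3.1]
width: 49.0
finger_force: 63.7
```

```bash
python3 -c "
from h import *
st();shot('side','s1.png');go([412,-85,175],2.7);go([412,-85,66],2.7)"
```

```text
{'t': 4.85, 'tool_pos': [549.247, -13.284, 174.955], 'ee_rot': [-2.171, -2.27, -0.001], 'contact_force': [-0.912, 0.552, -3.1], 'width': 48.989, 'finger_force': 63.677}
shares [-0.1639 -0.3496 -0.0014] roll -0.0004 yaw now 2.5
shares [-0.164  -0.3492  0.2711] roll -0.0004 yaw now 2.5
```

>>> servo_tool([
  [0,-0.04,-0.08,0,0],
  [0,-0.08,-0.16,0,0],
  [0,-0.12,-0.24,0,0],
  [0,-0.164,-0.349,0,0],
  [0,-0.164,-0.349,0.05,0],
  [0,-0.164,-0.349,0.12,0],
  [0,-0.164,-0.349,0.19,0],
  [0,-0.164,-0.349,0.24,0],
  [0,-0.164,-0.349,0.26,0],
  [0,-0.164,-0.349,0.268,0],
  [0,-0.164,-0.349,0.27,0],
  [0,-0.164,-0.349,0.27,0],
])

```text
t: 6.1
tool_pos: [413.5, -85.3, 67.6]
ee_rot: [2.171, 2.269, 0.001]
contact_force: [0.3, 0.5, -2.4]
width: 48.8
finger_force: 63.9
```

Still hanging by about 1 mm; lower slightly, then release.

>>> servo_tool([
  [0,0,0,0.004,0],
  [0,0,0,0.004,0],
  [0.9,0,0,0.004,0],
  [0.9,0,0,0.004,0],
  [0.9,0,0,0.004,0],
  [0.9,0,0,-0.05,0],
  [0.9,0,0,-0.15,0],
  [0.9,0,0,-0.25,0],
  [0.9,0,0,-0.35,0],
  [0.9,0,0,-0.35,0],
])

```text
t: 7.1
tool_pos: [416.1, -85.6, 211.6]
ee_rot: [2.167, 2.266, 0.013]
contact_force: [1.0, 0.1, -0.4]
width: 76.7
finger_force: 0.0
```

```bash
python3 -c "
from h import *
c=np.load('w2.npz')
s=st();go([440,240,230],2.7)"
```

```text
{'t': 7.1, 'tool_pos': [416.126, -85.578, 211.558], 'ee_rot': [2.167, 2.266, 0.013], 'contact_force': [0.963, 0.072, -0.444], 'width': 76.689, 'finger_force': 0.0}
shares [ 0.8106  0.0961 -0.0443] roll -0.0005 yaw now 2.5
```

>>> servo_tool([
  [1,0.12,0.01,-0.045,0],
  [1,0.24,0.03,-0.045,0],
  [1,0.36,0.04,-0.045,0],
  [1,0.48,0.06,-0.045,0],
  [1,0.6,0.07,-0.045,0],
  [1,0.72,0.09,-0.045,0],
  [1,0.77,0.096,-0.045,0],
  [1,0.77,0.096,-0.045,0],
  [1,0.77,0.096,-0.045,0],
])

```text
t: 8.0
tool_pos: [437.2, 223.4, 224.3]
ee_rot: [2.171, 2.27, -0.003]
contact_force: [0.1, 0.1, -0.3]
width: 85.2
finger_force: 0.0
```

```bash
cat >> h.py <<'E'
def cassette(c,guess):
    """white blob -> top-face outline points; returns lug center/yaw from lug top face"""
    u,v=proj(c,[*guess,86]); im=c['color']; hsv=cv2.cvtColor(im,cv2.COLOR_RGB2HSV)
    m=((hsv[...,1]<28)&(hsv[...,2]>150)).astype(np.uint8)
    return u,v,m,hsv
E
python3 - <<'E'
from h import *
st();c=shot('wrist','w3.png');np.savez('w3.npz',**c)
u,v=proj(c,[435,281,86]).astype(int);print(u,v)
im=cv2.imread('pics/w3.png');print(im.shape)
y0,x0=max(0,v-75),max(0,u-100)
print(x0,y0);cv2.imwrite('pics/w3c.png',cv2.resize(im[y0:y0+150,x0:x0+200],None,fx=4,fy=4,interpolation=cv2.INTER_CUBIC))
E
```

```text
{'t': 8.0, 'tool_pos': [437.247, 223.441, 224.277], 'ee_rot': [2.171, 2.27, -0.003], 'contact_force': [0.115, 0.119, -0.289], 'width': 85.169, 'finger_force': 0.0}
319 127
(400, 640, 3)
219 52
```

View pics/w3c.png

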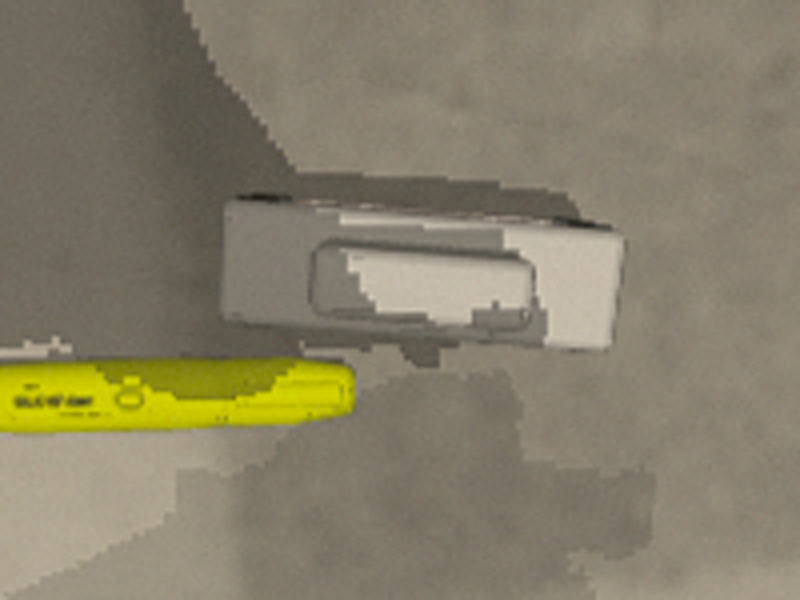

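```bash
python3 -c "
from h import *
c=dict(np.load('w3.npz'))
B=lambda u,v,z:ray(c,219+u/4,52+v/4,z)[:2]
L=np.array([B(314,240,86),B(535,258,86),B(531,328,86),B(312,310,86)]);T=np.array([B(224,200,54),B(626,236,54),B(611,348,54),B(221,322,54)])
for q in(L,T):
  d=q[1]-q[0]+q[2]-q[3];print(q.round(1).tolist(),q.mean(0),np.degrees(np.arctan2(d[1],d[0])))
m=L.mean(0)
go([m[0],m[1],150]);go([m[0],m[1],66],-2.5)
# c1 rough from w1-image geometry: lug center pixel (381,32)
"
```

```text
[[415.4, 293.7], [464.2, 292.1], [464.6, 276.9], [415.3, 278.7]] [439.88097339 285.34091457] -2.022207624894431
[[391.2, 300.4], [489.6, 296.3], [488.7, 269.1], [390.3, 271.2]] [439.94416542 284.25308877] -1.79878476520003
shares [0.1565 0.0131 0.186 ] roll 0 yaw now 2.5
shares [0.1567 0.0133 0.396 ] roll 0.0138 yaw now 2.5
```

>>> servo_tool([
  [1,0.1,0.013,0.1,0.0122],
  [1,0.155,0.013,0.2,0.0122],
  [1,0.155,0.013,0.3,0.0122],
  [1,0.155,0.013,0.36,0.0122],
  [1,0.155,0.013,0.394,0.0122],
  [1,0.155,0.013,0.394,0.0122],
  [0,0.155,0.013,0.394,0.0122],
  [0,0.155,0.013,0.394,0.0122],
  [0,0.155,0.013,0.394,0.0122],
  [0,0.155,0.013,0.394,0.0122],
  [0,0.155,0.013,0.394,0.0122],
  [0,0.155,0.013,0.35,0.0122],
  [0,0.155,0.013,0.25,0.0122],
  [0,0.155,0.013,0.13,0.0122],
  [0,0.155,0.013,0.13,0.0122],
])

```text
t: 9.55
tool_pos: [443.8, 288.6, 179.7]
ee_rot: [2.257, 2.184, 0.02]
contact_force: [0.9, 0.2, -1.6]
width: 48.9
finger_force: 67.0
```

```bash
python3 -c "
from h import *
st();
o=np.array([552.4,-33]);ey=np.array([-.047,.9989])
print('end face mid',o+120*ey)
p=o+100*ey
go([*p,176],2.7)
c=shot('wrist','w4.png')
E=c['extrinsics'];print(proj(c,[*(o+120*ey),78]))"
```

```text
{'t': 9.55, 'tool_pos': [443.768, 288.574, 179.667], 'ee_rot': [2.257, 2.184, 0.02], 'contact_force': [0.872, 0.211, -1.627], 'width': 48.893, 'finger_force': 66.976}
end face mid [546.76   86.868]
shares [-0.5455  0.2778  0.007 ] roll -0.0127 yaw now -1.9
[421.65330299 380.25770403]
```

>>> servo_tool([
  [0,-0.1,0.05,0,0],
  [0,-0.2,0.1,0,0],
  [0,-0.3,0.15,0,-0.0127],
  [0,-0.4,0.2,0,-0.0127],
  [0,-0.5,0.25,0,-0.0127],
  [0,-0.6,0.278,0,-0.0127],
  [0,-0.645,0.278,0,-0.0127],
  [0,-0.645,0.278,0,-0.0127],
  [0,-0.645,0.278,0,-0.0127],
])

```text
t: 10.5
tool_pos: [542.0, 25.0, 172.1]
ee_rot: [-2.168, -2.272, 0.002]
contact_force: [-1.2, 1.2, -1.6]
width: 48.7
finger_force: 67.0
```

```bash
python3 -c "
from h import *
st();c=shot('wrist','w5.png');np.savez('w5.npz',**c)
im=cv2.imread('pics/w5.png');cv2.imwrite('pics/w5c.png',cv2.resize(im[0:270,150:510],None,fx=2.2,fy=2.2,interpolation=cv2.INTER_CUBIC))"
```

```text
{'t': 10.5, 'tool_pos': [542.028, 25.035, 172.084], 'ee_rot': [-2.168, -2.272, 0.002], 'contact_force': [-1.228, 1.184, -1.563], 'width': 48.658, 'finger_force': 67.042}
```

View pics/w5c.png

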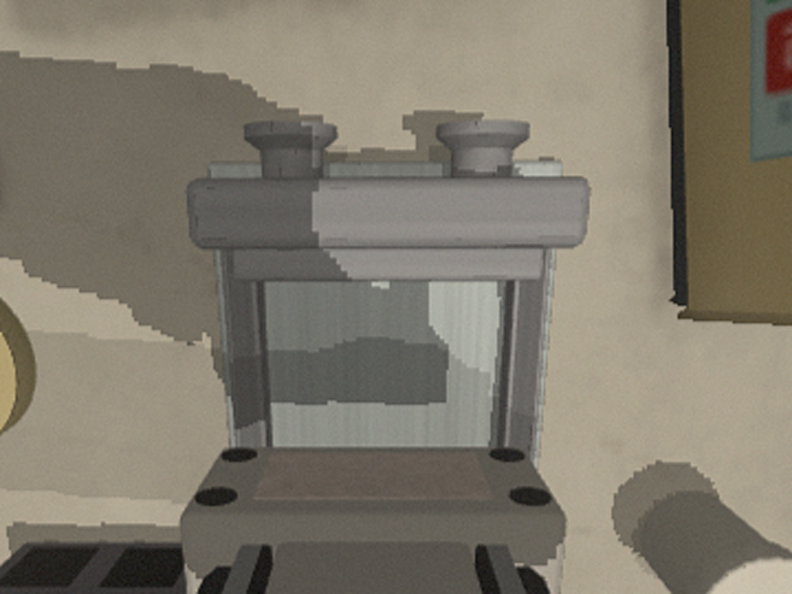

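```bash
python3 -c "
from h import *
c=dict(np.load('w5.npz'))
B=lambda u,v,z:ray(c,150+u/2.2,v/2.2,z)[:2].round(1)
print('face top edge z78',B(234,278,78),B(542,278,78))
print('backing',B(188,212,85),B(589,212,85), B(195,248,85))
print('floor',B(265,290,10),B(500,290,10),B(272,446,10),B(491,446,10))
print('lip outer z38',B(219,255,38),B(553,255,38),B(231,445,38),B(538,445,38))
print('cassette bottom/top front', [B(u,v,z) for u,v,z in((230,449,105),(520,449,105),(182,540,160),(565,540,160))])
"
```

```text
face top edge z78 [492.6  86.1] [597.1  91. ]
backing [479.8 106.8] [607.6 112.7] [481.5  95.8]
floor [492.4  74.5] [596.4  79.3] [495.2   1. ] [600.2   5.9]
lip outer z38 [478.7  90.6] [610.4  96.7] [481.5  10.9] [614.7  17.2]
cassette bottom/top front [array([495.5,  34.2]), array([590.2,  38.6]), array([494.8,  30. ]), array([590.3,  34.6])]
```

```bash
python3 -c "
from h import *
go([545.2,72,125],2.7)"
```

```text
shares [0.1143 0.0133 0.1182] roll 0.0002 yaw now 2.8
```

>>> servo_tool([
  [0,0.06,0.013,0,0],
  [0,0.114,0.013,0,0],
  [0,0.114,0.013,0,0],
  [0,0.114,0.013,0.06,0],
  [0,0.114,0.013,0.118,0],
  [0,0.114,0.013,0.118,0],
  [0,0.114,0.013,0.118,0],
  [0,0.114,0.013,0.118,0],
])

```text
t: 11.35
tool_pos: [546.7, 71.0, 126.9]
ee_rot: [2.167, 2.273, 0.002]
contact_force: [0.4, 0.2, -0.9]
width: 48.6
finger_force: 66.9
```

```bash
python3 -c "
from h import *
st();go([545.2,72,77],2.7)"
```

```text
{'t': 11.35, 'tool_pos': [546.676, 71.014, 126.93], 'ee_rot': [2.167, 2.273, 0.002], 'contact_force': [0.431, 0.192, -0.878], 'width': 48.595, 'finger_force': 66.904}
shares [ 0.0026 -0.0038  0.1248] roll 0.0001 yaw now 2.7
```

>>> servo_tool([
  [0,0.0026,-0.0035,0.03,0],
  [0,0.0026,-0.0035,0.06,0],
  [0,0.0026,-0.0035,0.09,0],
  [0,0.0026,-0.0035,0.11,0],
  [0,0.0026,-0.0035,0.122,0],
  [0,0.0026,-0.0035,0.122,0],
  [0,0.0026,-0.0035,0.122,0],
])

```text
t: 12.05
tool_pos: [543.6, 71.4, 79.1]
ee_rot: [-2.166, -2.271, 0.002]
contact_force: [-10.2, -2.4, 25.4]
width: 48.5
finger_force: 70.6
```

>>> servo_tool([
  [0,0,0,-0.005,0],
  [0,0,0,-0.005,0],
  [0,0,0,-0.005,0],
])

```text
t: 12.35
tool_pos: [544.9, 71.5, 79.3]
ee_rot: [2.168, 2.273, 0.001]
contact_force: [-1.0, -0.8, 6.1]
width: 48.1
finger_force: 68.4
```

>>> servo_tool([
  [0.9,0,0,0,0],
  [0.9,0,0,0,0],
  [0.9,0,0,0,0],
  [0.9,0,0,-0.05,0],
  [0.9,0,0,-0.15,0],
  [1,0,0,-0.25,0],
  [1,0,0,-0.35,0],
  [1,0,0,-0.36,0],
  [1,0,0,-0.36,0],
])

```text
t: 13.25
tool_pos: [545.1, 71.9, 224.1]
ee_rot: [2.167, 2.273, 0.004]
contact_force: [1.1, 0.1, 0.5]
width: 85.3
finger_force: 0.0
```

```bash
python3 -c "
from h import *
st();go([537,365,225],2.7);c=shot('wrist','w6.png');c=shot('side','s6.png')
p=proj(c,[545,68,60]).astype(int);print(p)
im=cv2.imread('pics/s6.png');cv2.imwrite('pics/s6c.png',cv2.resize(im[p[1]-50:p[1]+60,p[0]-70:p[0]+90],None,fx=5,fy=5,interpolation=cv2.INTER_CUBIC))"
```

```text
{'t': 13.25, 'tool_pos': [545.089, 71.895, 224.108], 'ee_rot': [2.167, 2.273, 0.004], 'contact_force': [1.055, 0.119, 0.498], 'width': 85.268, 'finger_force': 0.0}
shares [ 0.7329  0.0147 -0.0015] roll 0.0001 yaw now 2.7
[325 200]
```

View pics/s6c.png

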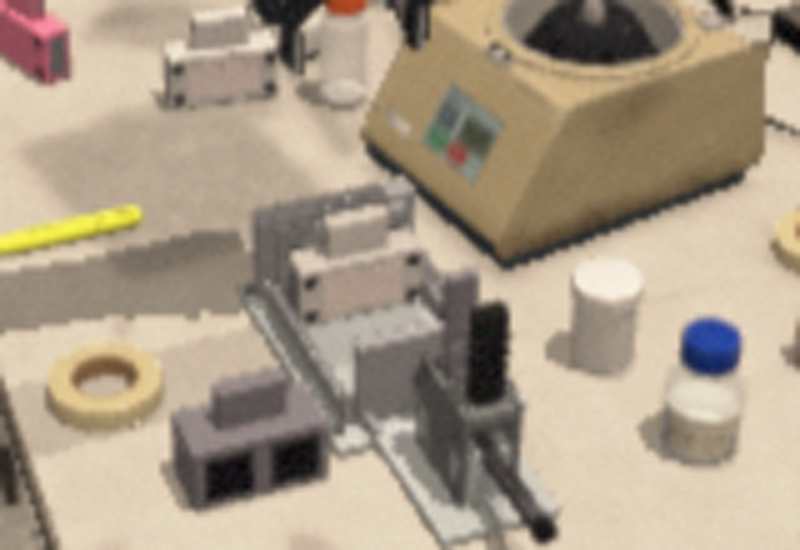

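The side view shows cassette 1 seated at (350,270) in the crop, with the spacer upright at (250,450). The second cassette is at (220,70). I go to it next.

>>> servo_tool([
  [1,0.12,0.003,0,0],
  [1,0.24,0.005,0,0],
  [1,0.36,0.007,0,0],
  [1,0.48,0.01,0,0],
  [1,0.6,0.012,0,0],
  [1,0.71,0.015,0,0],
  [1,0.72,0.015,0,0],
  [1,0.72,0.015,0,0],
])

```text
t: 14.15
tool_pos: [535.3, 360.7, 220.3]
ee_rot: [-2.164, -2.277, 0.007]
contact_force: [-0.1, -0.4, 0.1]
width: 85.0
finger_force: 0.0
```

Run:
```python
from h import *
st();c=shot('wrist','w7.png');np.savez('w7.npz',**c)
u,v=proj(c,[536,421,86]).astype(int)
im=cv2.imread('pics/w7.png')
y0,x0=max(0,v-75),max(0,u-100)
print(u,v,x0,y0);cv2.imwrite('pics/w7c.png',cv2.resize(im[y0:y0+150,x0:x0+200],None,fx=4,fy=4,interpolation=cv2.INTER_CUBIC))
```

```text
{'t': 14.15, 'tool_pos': [535.296, 360.717, 220.315], 'ee_rot': [-2.164, -2.277, 0.007], 'contact_force': [-0.051, -0.413, 0.123], 'width': 85.041, 'finger_force': 0.0}
323 125 223 50
```

View pics/w7c.png

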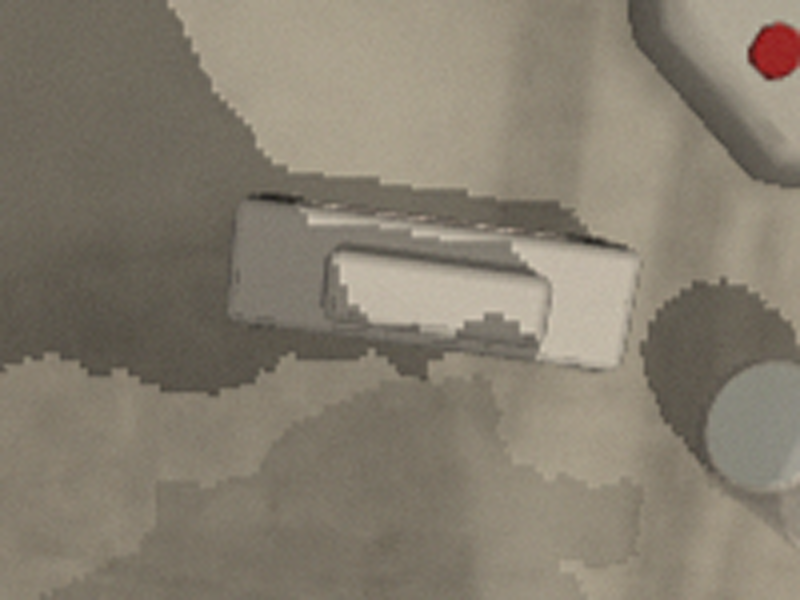

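```bash
python3 -c "
from h import *
c=dict(np.load('w7.npz'))
B=lambda u,v,z:ray(c,223+u/4,50+v/4,z)[:2]
L=np.array([B(332,248,86),B(550,276,86),B(545,348,86),B(328,320,86)]);T=np.array([B(236,200,54),B(638,248,54),B(622,368,54),B(230,322,54)])
for q in(L,T):
  d=q[1]-q[0]+q[2]-q[3];print(q.round(1).tolist(),q.mean(0),np.degrees(np.arctan2(d[1],d[0])))
m=(L.mean(0)+T.mean(0))/2
go([m[0],m[1],67.5],-4)
im=c['color'];hsv=cv2.cvtColor(im,cv2.COLOR_RGB2HSV)
print('vial base circle',[B(u,430,z) for u,z in((705,0),(705,25))],B(765,360,0))
t=shot('top');h=cv2.cvtColor(t['color'],cv2.COLOR_RGB2HSV);m=(h[...,0]<14)&(h[...,1]>170)&(h[...,2]>120);m[:150]=0;m[180:]=0;m[:,:195]=0;m[:,225:]=0
ys,xs=np.nonzero(m);print(len(xs),ray(t,xs.mean(),ys.mean(),115),ray(t,xs.min(),ys.mean(),115),ray(t,xs.max(),ys.mean(),115),ray(t,xs.mean(),ys.max(),115))
"
```

```text
[[520.4, 431.3], [568.1, 427.8], [568.4, 412.3], [520.1, 416.0]] [544.26439845 421.87606767] -4.249059583144164
[[495.7, 439.4], [593.0, 433.3], [592.4, 404.4], [494.5, 410.7]] [543.91177283 421.96788547] -3.659990247404761
shares [0.1581 0.0282 0.383 ] roll 0.0187 yaw now 2.7
vial base circle [array([630.2373842 , 379.82102389]), array([623.32071194, 384.48268118])] [644.97071677 401.3879881 ]
65 [645.12944439 379.63151105 115.        ] [645.32081894 394.37963284 115.        ] [644.97889075 368.02921853 115.        ] [627.93477443 379.13061646 115.        ]
```

>>> servo_tool([
  [1,0.1,0.028,0.1,0.0187],
  [1,0.153,0.028,0.2,0.0187],
  [1,0.153,0.028,0.3,0.0187],
  [1,0.153,0.028,0.35,0.0187],
  [1,0.153,0.028,0.383,0.0187],
  [1,0.153,0.028,0.383,0.0187],
  [0,0.153,0.028,0.383,0.0187],
  [0,0.153,0.028,0.383,0.0187],
  [0,0.153,0.028,0.383,0.0187],
  [0,0.153,0.028,0.383,0.0187],
  [0,0.153,0.028,0.383,0.0187],
])

```text
t: 15.35
tool_pos: [546.3, 422.1, 72.2]
ee_rot: [2.298, 2.142, 0.006]
contact_force: [0.1, 0.1, 6.6]
width: 49.0
finger_force: 63.6
```

>>> servo_tool([
  [0,0,0,-0.05,0],
  [0,0,0,-0.15,0],
  [0,0,0,-0.27,0],
  [0,0,0,-0.27,0],
  [0,0,0,-0.27,0],
])

```text
t: 15.85
tool_pos: [545.5, 421.6, 179.4]
ee_rot: [-2.298, -2.142, -0.004]
contact_force: [-0.0, 0.0, -2.2]
width: 48.5
finger_force: 62.8
```

```bash
python3 -c "
from h import *
st();go([546.8,33,175],2.7)"
```

```text
{'t': 15.85, 'tool_pos': [545.451, 421.625, 179.449], 'ee_rot': [-2.298, -2.142, -0.004], 'contact_force': [-0.0, 0.024, -2.163], 'width': 48.518, 'finger_force': 62.775}
shares [-0.969   0.0713  0.0092] roll -0.0186 yaw now -4.0
```

>>> servo_tool([
  [0,-0.12,0.01,0,0],
  [0,-0.24,0.02,0,0],
  [0,-0.36,0.03,0,-0.0186],
  [0,-0.48,0.04,0,-0.0186],
  [0,-0.6,0.05,0,-0.0186],
  [0,-0.72,0.06,0,-0.0186],
  [0,-0.84,0.066,0,-0.0186],
  [0,-0.94,0.072,0,-0.0186],
  [0,-0.974,0.072,0,-0.0186],
  [0,-0.974,0.072,0.06,-0.0186],
  [0,-0.974,0.072,0.12,-0.0186],
  [0,-0.974,0.072,0.12,-0.0186],
  [0,-0.974,0.072,0.12,-0.0186],
  [0,-0.974,0.072,0.12,-0.0186],
])

```text
t: 17.25
tool_pos: [547.1, 31.0, 130.5]
ee_rot: [2.168, 2.273, 0.001]
contact_force: [0.8, 0.6, -1.6]
width: 48.3
finger_force: 62.7
```

```bash
python3 -c "
from h import *
st();go([547,31,83],2.7)"
```

```text
{'t': 17.25, 'tool_pos': [547.068, 30.991, 130.473], 'ee_rot': [2.168, 2.273, 0.001], 'contact_force': [0.837, 0.623, -1.645], 'width': 48.279, 'finger_force': 62.712}
shares [ 0.     -0.0003  0.1187] roll 0.0 yaw now 2.7
```

>>> servo_tool([
  [0,0,0,0.03,0],
  [0,0,0,0.06,0],
  [0,0,0,0.09,0],
  [0,0,0,0.11,0],
  [0,0,0,0.116,0],
  [0,0,0,0.116,0],
  [0,0,0,0.116,0],
])

```text
t: 17.95
tool_pos: [546.9, 30.5, 83.5]
ee_rot: [2.169, 2.272, 0.001]
contact_force: [-0.2, 0.6, -1.6]
width: 49.2
finger_force: 62.8
```

>>> servo_tool([
  [0,0,0,0.004,0],
  [0,0,0,0.008,0],
  [0,0,0,0.008,0],
])

```text
t: 18.25
tool_pos: [547.1, 30.5, 82.1]
ee_rot: [2.169, 2.272, 0.002]
contact_force: [-4.5, -0.7, 12.9]
width: 48.4
finger_force: 64.5
```

>>> servo_tool([
  [0.9,0,0,0,0],
  [0.9,0,0,0,0],
  [0.9,0,0,0,0],
  [0.9,0,0,-0.05,0],
  [0.9,0,0,-0.15,0],
  [1,0,0,-0.25,0],
  [1,0,0,-0.37,0],
  [1,0,0,-0.49,0],
  [1,0,0,-0.54,0],
  [1,0,0,-0.54,0],
])

```text
t: 19.25
tool_pos: [548.5, 30.7, 300.0]
ee_rot: [2.166, 2.27, 0.01]
contact_force: [-0.3, -1.1, 0.6]
width: 85.2
finger_force: 0.0
```

```bash
python3 -c "
from h import *
s=st();print(np.round(s['q'],2));go([555,-130,300],92.7)"
```

```text
{'t': 19.25, 'tool_pos': [548.477, 30.681, 299.972], 'ee_rot': [2.166, 2.27, 0.01], 'contact_force': [-0.316, -1.098, 0.556], 'width': 85.157, 'finger_force': 0.0}
[-0.49  0.24  0.44  1.81 -0.11  1.11  0.04]
shares [-0.402  -0.0025 -0.0007] roll 0.2499 yaw now 2.7
```

>>> servo_tool([
  [1,-0.1,0,0,-0.025],
  [1,-0.2,0,0,-0.05],
  [1,-0.3,0,0,-0.075],
  [1,-0.4,0,0,-0.1],
  [1,-0.402,0,0,-0.12],
  [1,-0.402,0,0,-0.145],
  [1,-0.402,0,0,-0.17],
  [1,-0.402,0,0,-0.19],
  [1,-0.402,0,0,-0.21],
  [1,-0.402,0,0,-0.23],
  [1,-0.402,0,0,-0.25],
  [1,-0.402,0,0,-0.25],
  [1,-0.402,0,0,-0.25],
  [1,-0.402,0,0,-0.25],
])

```text
t: 20.65
tool_pos: [553.9, -130.0, 295.7]
ee_rot: [0.07, -3.14, -0.0]
contact_force: [-0.0, -0.2, -0.8]
width: 85.4
finger_force: 0.0
```

Run:
```python
from h import *
s=st();c=shot('wrist','w8.png');np.savez('w8.npz',**c)
im=cv2.imread('pics/w8.png')
u,v=proj(c,[555,-130,150]).astype(int);print(u,v)
x0,y0=u-130,max(0,v-100);print(x0,y0)
a=cv2.resize(im[y0:y0+200,x0:x0+260],None,fx=3,fy=3,interpolation=cv2.INTER_CUBIC)
cv2.imwrite('pics/w8c.png',a)
```

```text
{'t': 20.65, 'tool_pos': [553.868, -130.01, 295.667], 'ee_rot': [0.07, -3.14, -0.0], 'contact_force': [-0.046, -0.181, -0.803], 'width': 85.411, 'finger_force': 0.0}
318 187
188 87
```

View pics/w8c.png

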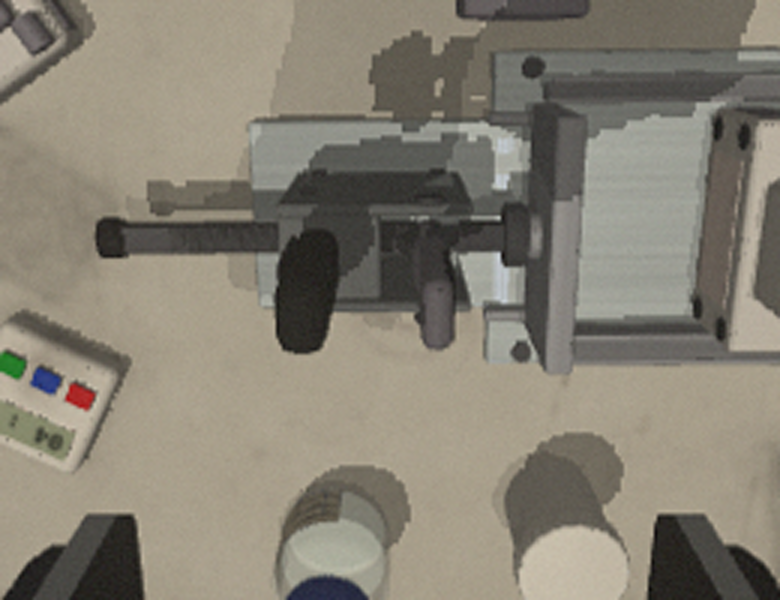

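```bash
python3 -c "
from h import *
c=dict(np.load('w8.npz'))
B=lambda u,v,z:ray(c,188+u/3,87+v/3,z)[:2].round(1)
print('grip top',B(302,308,168),B(275,320,168),B(328,320,168),'trig top',B(438,306,166),B(421,320,166),B(456,320,166))
print('bottom ends',B(302,352,168),B(438,348,166))
print('plate face z81',B(577,200,81),B(574,300,81),'cass',B(745,200,64))
"
```

```text
grip top [ 553.1 -157.6] [ 557.4 -165.9] [ 556.6 -149.6] trig top [ 551.3 -115.9] [ 556.  -120.9] [ 555.6 -110. ]
bottom ends [ 567.5 -157.5] [ 565.  -115.1]
plate face z81 [531.5 -58.5] [572.3 -55.2] cass [531.4  14.2]
```

```bash
python3 -c "
from h import *
go([555.3,-148.3,139],92.7)"
```

```text
shares [-0.0015 -0.0459  0.3922] roll -0.0003 yaw now 92.6
```

>>> servo_tool([
  [1,0,-0.046,0.05,0],
  [1,-0.0015,-0.046,0.12,0],
  [1,-0.0015,-0.046,0.17,0],
  [1,-0.0015,-0.046,0.2,0],
  [1,-0.0015,-0.046,0.2,0],
  [1,-0.0015,-0.046,0.2,0],
])

```text
t: 21.3
tool_pos: [556.0, -148.4, 216.9]
ee_rot: [-0.073, 3.14, -0.0]
contact_force: [0.4, 0.2, -1.0]
width: 85.4
finger_force: 0.0
```

```bash
python3 -c "
from h import *
st();go([555.3,-148.3,139],92.7)"
```

```text
{'t': 21.3, 'tool_pos': [556.028, -148.383, 216.901], 'ee_rot': [-0.073, 3.14, -0.0], 'contact_force': [0.353, 0.163, -0.968], 'width': 85.377, 'finger_force': 0.0}
shares [0.002  0.0003 0.1948] roll -0.0001 yaw now 92.7
```

>>> servo_tool([
  [1,0,0,0.05,0],
  [1,0,0,0.1,0],
  [1,0,0,0.15,0],
  [1,0,0,0.19,0],
  [1,0,0,0.193,0],
  [1,0,0,0.193,0],
  [1,0,0,0.193,0],
])

```text
t: 22.0
tool_pos: [556.6, -148.6, 140.6]
ee_rot: [-0.073, 3.138, -0.001]
contact_force: [-0.1, -0.4, 0.6]
width: 85.5
finger_force: 0.0
```

>>> servo_tool([
  [0.6,0,0,0,0],
  [0.5,0,0,0,0],
  [0.4,0,0,0,0],
  [0.38,0,0,0,0],
  [0.38,0,0,0,0],
  [0.38,0,0,0,0],
  [0.38,0,0,0,0],
])

```text
t: 22.7
tool_pos: [556.9, -149.7, 142.0]
ee_rot: [-0.071, 3.137, -0.001]
contact_force: [-2.4, -2.7, 13.0]
width: 35.7
finger_force: 58.7
```

>>> servo_tool([
  [1,0,0,0,0],
  [1,0,0,0,0],
  [1,0,0,0,0],
  [1,0,0,0,0],
  [1,0,0,0,0],
])

```text
t: 23.2
tool_pos: [555.5, -148.8, 138.9]
ee_rot: [0.073, -3.141, 0.001]
contact_force: [0.2, -0.5, -0.2]
width: 85.5
finger_force: 0.0
```

```bash
cat >> h.py <<'E'
def jaw(f=None):
    """difference between side views before/after shows plate motion: return side image crop, saved"""
    c=shot('side',f); return c
E
python3 - <<'E'
from h import *
st();c=shot('side','s8.png');t=shot('top','t8.png')
im=cv2.imread('pics/s8.png');im2=cv2.imread('pics/t8.png')
a=cv2.resize(im[150:270,270:400],None,fx=4,fy=4,interpolation=cv2.INTER_CUBIC)
np.savez('side.npz',**{k:c[k] for k in('fx','fy','cx','cy','extrinsics')})
# plate top centre-line profile in side image for offline tracking
for y in (-58,-46,-34):
    x=544.6-.047*(y-88.5); print(y,proj(c,[x-53,y,81]).round(1),proj(c,[x+53,y,81]).round(1),proj(c,[x-40,y,81]).round(1))
cv2.imwrite('pics/s8c.png',a)
E
```

```text
{'t': 23.2, 'tool_pos': [555.481, -148.775, 138.937], 'ee_rot': [0.073, -3.141, 0.001], 'contact_force': [0.198, -0.459, -0.209], 'width': 85.52, 'finger_force': 0.0}
-58 [325.3 217.4] [353.1 211.6] [328.8 216.6]
-46 [324.  215.4] [351.6 209.8] [327.5 214.7]
-34 [322.8 213.5] [350.2 207.9] [326.2 212.8]
```

View pics/s8c.png

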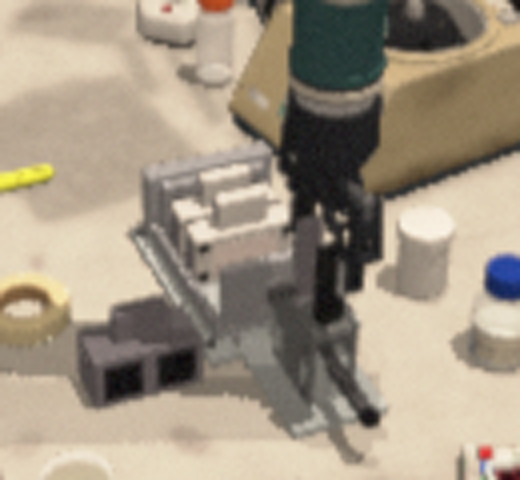

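```bash
cat >> h.py <<'E'
def prof():
    c=shot('wrist'); g=cv2.GaussianBlur(cv2.cvtColor(c['color'],cv2.COLOR_RGB2GRAY),(3,3),0)
    ys=np.arange(-110,60,1.); P=[]
    for y in ys:
        xc=544.6-.047*(y-88.5)
        P.append(np.mean([cv2.getRectSubPix(g,(1,1),tuple(map(float,proj(c,[xc+o,y,81]))))[0,0] for o in(-47,-43,-39)]))
    return ys,np.array(P)
E
python3 -c "
from h import *
y,p=prof();np.save('p1.npy',p);print(p[::3].astype(int).tolist())"
```

```text
[120, 119, 119, 137, 136, 119, 119, 119, 93, 67, 61, 62, 62, 63, 63, 62, 66, 93, 100, 96, 124, 169, 168, 167, 167, 167, 147, 91, 89, 97, 95, 95, 93, 77, 55, 65, 99, 168, 186, 186, 186, 185, 185, 185, 184, 163, 54, 89, 125, 174, 183, 182, 182, 182, 182, 181, 181]
```

>>> servo_tool([
  [0.6,0,0,0,0],
  [0.5,0,0,0,0],
  [0.45,0,0,0,0],
  [0.43,0,0,0,0],
  [0.43,0,0,0,0],
  [0.43,0,0,0,0],
])

```text
t: 23.95
tool_pos: [556.5, -149.1, 141.3]
ee_rot: [-0.073, 3.138, -0.001]
contact_force: [-2.3, 0.2, 13.2]
width: 37.2
finger_force: 21.9
```

>>> servo_tool([
  [1,0,0,0,0],
  [1,0,0,0,0],
  [1,0,0,0,0],
  [1,0,0,0,0],
  [1,0,0,0,0],
])

```text
t: 24.45
tool_pos: [555.5, -148.8, 138.9]
ee_rot: [0.073, -3.141, 0.001]
contact_force: [-1.0, 0.2, -0.5]
width: 85.0
finger_force: 0.0
```

```bash
python3 -c "
from h import *
y,p=prof();np.save('p2.npy',p);print(p[::3].astype(int).tolist())"
```

```text
[120, 121, 120, 127, 126, 120, 119, 119, 118, 118, 112, 95, 62, 61, 61, 62, 62, 62, 62, 64, 78, 98, 98, 95, 162, 168, 147, 91, 89, 97, 94, 94, 94, 76, 55, 67, 99, 170, 186, 187, 186, 185, 186, 185, 185, 163, 54, 89, 125, 174, 183, 183, 183, 183, 183, 181, 181]
```

>>> servo_tool([
  [0.6,0,0,0,0],
  [0.5,0,0,0,0],
  [0.45,0,0,0,0],
  [0.42,0,0,0,0],
  [0.42,0,0,0,0],
  [0.42,0,0,0,0],
  [1,0,0,0,0],
  [1,0,0,0,0],
  [1,0,0,0,0],
  [1,0,0,0,0],
  [0.6,0,0,0,0],
  [0.5,0,0,0,0],
  [0.45,0,0,0,0],
  [0.42,0,0,0,0],
  [0.42,0,0,0,0],
  [0.42,0,0,0,0],
])

```text
t: 26.1
tool_pos: [556.6, -149.3, 141.5]
ee_rot: [-0.073, 3.138, -0.001]
contact_force: [-2.9, -0.2, 15.0]
width: 37.0
finger_force: 34.4
```

>>> servo_tool([
  [1,0,0,0,0],
  [1,0,0,0,0],
  [1,0,0,0,0],
  [1,0,0,0,0],
  [1,0,0,0,0],
])

```text
t: 26.6
tool_pos: [555.4, -148.8, 138.9]
ee_rot: [0.073, -3.14, 0.001]
contact_force: [0.0, 1.0, -0.2]
width: 85.2
finger_force: 0.0
```

```bash
python3 -c "
from h import *
y,p=prof();np.save('p4.npy',p);print(p[::3].astype(int).tolist())"
```

```text
[119, 120, 119, 126, 125, 119, 119, 119, 118, 118, 117, 117, 116, 123, 153, 160, 167, 136, 69, 69, 68, 69, 70, 70, 71, 69, 70, 70, 107, 142, 143, 140, 93, 76, 54, 66, 99, 168, 186, 185, 185, 184, 184, 184, 183, 162, 53, 89, 124, 173, 182, 182, 182, 181, 181, 180, 180]
```

>>> servo_tool([
  [0.6,0,0,0,0],
  [0.5,0,0,0,0],
  [0.45,0,0,0,0],
  [0.42,0,0,0,0],
  [0.42,0,0,0,0],
  [0.42,0,0,0,0],
  [1,0,0,0,0],
  [1,0,0,0,0],
  [1,0,0,0,0],
  [1,0,0,0,0],
  [0.6,0,0,0,0],
  [0.5,0,0,0,0],
  [0.45,0,0,0,0],
  [0.42,0,0,0,0],
  [0.42,0,0,0,0],
  [0.42,0,0,0,0],
])

```text
t: 28.25
tool_pos: [556.5, -149.3, 141.5]
ee_rot: [-0.073, 3.138, -0.001]
contact_force: [-3.4, -0.2, 15.2]
width: 36.5
finger_force: 34.4
```

>>> servo_tool([
  [1,0,0,0,0],
  [1,0,0,0,0],
  [1,0,0,0,0],
  [1,0,0,0,0],
  [1,0,0,0,0],
])

```text
t: 28.75
tool_pos: [555.4, -148.8, 138.9]
ee_rot: [0.073, -3.14, 0.001]
contact_force: [0.7, 0.5, 0.2]
width: 85.6
finger_force: 0.0
```

```bash
python3 -c "
from h import *
y,p=prof();np.save('p6.npy',p);print(p[60::3].astype(int).tolist())"
```

```text
[167, 167, 148, 129, 69, 67, 67, 68, 68, 70, 68, 69, 68, 69, 68, 69, 110, 140, 141, 137, 180, 183, 183, 183, 182, 160, 52, 88, 123, 171, 180, 181, 180, 180, 179, 179, 179]
```

>>> servo_tool([
  [0.6,0,0,0,0],
  [0.52,0,0,0,0],
  [0.47,0,0,0,0],
  [0.44,0,0,0,0],
  [0.42,0,0,0,0],
  [0.42,0,0,0,0],
  [0.42,0,0,0,0],
])

```text
t: 29.5
tool_pos: [556.6, -149.3, 141.3]
ee_rot: [-0.073, 3.138, -0.001]
contact_force: [-2.3, -1.3, 12.7]
width: 36.4
finger_force: 35.3
```

>>> servo_tool([
  [1,0,0,0,0],
  [1,0,0,0,0],
  [1,0,0,0,0],
  [1,0,0,0,0],
  [1,0,0,0,0],
])

```text
t: 30.0
tool_pos: [555.4, -148.8, 138.9]
ee_rot: [0.073, -3.14, 0.001]
contact_force: [-1.1, -0.8, 0.9]
width: 85.7
finger_force: 0.0
```

```bash
python3 -c "
from h import *
y,p=prof();np.save('p7.npy',p);print(p[60::3].astype(int).tolist())"
```

```text
[166, 165, 165, 165, 162, 142, 99, 69, 67, 67, 68, 68, 69, 67, 68, 67, 67, 67, 68, 66, 117, 139, 137, 134, 181, 180, 180, 180, 134, 170, 180, 179, 178, 178, 178, 178, 177]
```

>>> servo_tool([
  [0.6,0,0,0,0],
  [0.52,0,0,0,0],
  [0.47,0,0,0,0],
  [0.44,0,0,0,0],
  [0.42,0,0,0,0],
  [0.42,0,0,0,0],
  [0.42,0,0,0,0],
])

```text
t: 30.75
tool_pos: [556.6, -149.1, 141.9]
ee_rot: [-0.072, 3.138, -0.0]
contact_force: [-3.4, 0.0, 17.1]
width: 37.0
finger_force: 44.9
```

>>> servo_tool([
  [1,0,0,0,0],
  [1,0,0,0,0],
  [1,0,0,0,0],
  [1,0,0,0,0],
  [1,0,0,0,0],
])

```text
t: 31.25
tool_pos: [555.4, -149.0, 138.9]
ee_rot: [0.073, -3.14, 0.001]
contact_force: [-0.5, 0.4, 0.3]
width: 85.3
finger_force: 0.0
```

```bash
python3 -c "
from h import *
y,p=prof();np.save('p8.npy',p);print(p[90::2].astype(int).tolist())"
```

```text
[67, 67, 66, 68, 67, 69, 68, 68, 67, 67, 66, 67, 67, 67, 67, 67, 78, 118, 136, 139, 137, 135, 143, 180, 180, 180, 180, 179, 169, 138, 167, 178, 178, 178, 179, 178, 177, 177, 177, 177]
```

>>> servo_tool([
  [0.65,0,0,0,0],
  [0.6,0,0,0,0],
  [0.55,0,0,0,0],
  [0.52,0,0,0,0],
  [0.5,0,0,0,0],
  [0.5,0,0,0,0],
])

```text
t: 31.9
tool_pos: [556.2, -145.6, 141.0]
ee_rot: [-0.075, 3.14, 0.007]
contact_force: [-3.5, 5.1, 14.7]
width: 43.8
finger_force: 50.0
```

```bash
python3 -c "
from h import *
a,b=np.load('p7.npy'),np.load('p8.npy');y,p=prof()
for q in(a,b,p):print(q[118:160].astype(int).tolist())"
```

```text
[75, 99, 117, 127, 135, 139, 139, 139, 137, 136, 136, 134, 139, 169, 181, 180, 180, 180, 180, 180, 180, 180, 179, 180, 178, 157, 134, 145, 161, 170, 177, 180, 180, 179, 179, 179, 179, 179, 178, 178, 178, 178]
[67, 69, 67, 68, 78, 103, 118, 128, 136, 138, 139, 138, 137, 136, 135, 132, 143, 174, 180, 180, 180, 179, 180, 180, 180, 179, 179, 179, 169, 140, 138, 157, 167, 175, 178, 179, 178, 179, 178, 179, 179, 178]
[68, 69, 69, 68, 79, 104, 121, 130, 139, 141, 142, 142, 140, 139, 139, 136, 145, 175, 184, 184, 183, 184, 183, 183, 183, 183, 183, 183, 178, 153, 137, 154, 167, 176, 182, 183, 182, 182, 182, 183, 183, 182]
```

>>> servo_tool([
  [1,0,0,0,0],
  [1,0,0,0,0],
  [1,0,0,0,0],
  [1,0,0,0,0],
  [1,0,0,0,0],
  [1,0,0,-0.03,0],
  [1,0,0,-0.1,0],
  [1,0,0,-0.2,0],
  [1,0,0.046,-0.3,0],
  [1,0,0.046,-0.39,0],
  [1,0,0.046,-0.393,0],
  [1,0,0.046,-0.393,0],
  [1,0,0.046,-0.393,0],
])

```text
t: 33.25
tool_pos: [553.9, -130.1, 295.5]
ee_rot: [0.073, -3.139, -0.0]
contact_force: [-0.6, 0.1, 0.9]
width: 85.3
finger_force: 0.0
```

Run:
```python
from h import *
st();n=shot('wrist','w9.png');o=dict(np.load('w8.npz'))
def band(c,xo,y0,y1,z):
    g=cv2.cvtColor(c['color'],cv2.COLOR_RGB2GRAY).astype(np.float32); ys=np.arange(y0,y1,.25);A=[]
    for y in ys:
        xc=544.6-.047*(y-88.5)
        A.append(np.mean([cv2.getRectSubPix(g,(1,1),tuple(map(float,proj(c,[xc+q,y,z]))))[0,0] for q in xo]))
    return ys,np.array(A)
for nm,xo,z,r0,r1 in(('ramend',(-5,-2,1,4),52,(-275,-235),(-200,-130)),('plate',(-47,-43,-39),81,(-75,-40),(5,45)),('collar',(-4,0,4),52,(-100,-50),(-30,30))):
    for c,r in((o,r0),(n,r1)):
        y,a=band(c,xo,*r,z);print(nm,r,a[::8].astype(int).tolist());g=np.gradient(cv2.GaussianBlur(a.reshape(-1,1),(1,5),0).ravel())
        k=np.argsort(-abs(g))[:1];print('  steepest',y[k],g[k].round(1),'max+',y[g.argmax()],'min',y[g.argmin()])
im=cv2.imread('pics/w9.png');cv2.imwrite('pics/w9c.png',cv2.resize(im[60:300,160:480],None,fx=2.5,fy=2.5,interpolation=cv2.INTER_CUBIC))
```

```text
{'t': 33.25, 'tool_pos': [553.945, -130.107, 295.51], 'ee_rot': [0.073, -3.139, -0.0], 'contact_force': [-0.569, 0.068, 0.908], 'width': 85.261, 'finger_force': 0.0}
ramend (-275, -235) [137, 134, 132, 134, 134, 132, 130, 129, 120, 44, 43, 43, 43, 41, 46, 67, 72, 72, 73, 73]
  steepest [-258.] [-12.9] max+ -246.25 min -258.0
ramend (-200, -130) [140, 139, 141, 139, 140, 134, 144, 145, 145, 145, 114, 93, 89, 70, 68, 64, 44, 44, 44, 42, 42, 44, 46, 56, 62, 61, 63, 62, 62, 61, 65, 86, 65, 44, 45]
  steepest [-180.5] [-5.8] max+ -138.25 min -180.5
plate (-75, -40) [58, 59, 58, 78, 92, 94, 91, 92, 88, 141, 145, 159, 162, 160, 160, 160, 163, 163]
  steepest [-57.75] [8.3] max+ -57.75 min -55.75
plate (5, 45) [65, 64, 66, 65, 81, 124, 137, 135, 132, 128, 155, 173, 173, 173, 173, 172, 173, 171, 172, 172]
  steepest [24.75] [8.4] max+ 24.75 min 44.25
collar (-100, -50) [53, 51, 60, 57, 62, 65, 62, 63, 63, 51, 63, 66, 64, 61, 66, 120, 126, 87, 68, 100, 140, 141, 135, 134, 130]
  steepest [-62.] [9.1] max+ -62.0 min -66.0
collar (-30, 30) [66, 55, 63, 65, 65, 71, 71, 71, 70, 69, 70, 69, 69, 69, 70, 70, 70, 70, 69, 51, 69, 70, 69, 67, 87, 66, 67, 69, 66, 105]
  steepest [27.5] [7.] max+ 27.5 min 19.25
```

Run:
```python
from h import *
n=cv2.imread('pics/w9.png');c=dict(np.load('w8.npz'));o=c['color'][:,:,::-1]
def P(im,y0,y1):
    g=im.astype(np.float32).mean(2);out=[]
    for y in np.arange(y0,y1,1.):
        xc=544.6-.047*(y-88.5);out.append(int(np.mean([cv2.getRectSubPix(g,(1,1),tuple(map(float,proj(c,[xc+q,y,52]))))[0,0] for q in(-4,-1,2,5)])))
    return out
a=P(o,-265,-238);print(a)
for s in(86,87,88,89,90): print(s,P(n,-265+s,-238+s))
print('z check', [proj(c,[553,-60,z]).round(1) for z in(0,52)])
```

```text
[131, 129, 127, 126, 126, 126, 119, 84, 43, 41, 42, 42, 43, 44, 43, 42, 41, 41, 45, 57, 68, 71, 71, 73, 71, 71, 72]
86 [94, 91, 93, 84, 75, 67, 63, 62, 68, 61, 50, 42, 41, 42, 41, 42, 42, 40, 41, 41, 42, 42, 43, 44, 47, 52, 59]
87 [91, 93, 84, 75, 67, 63, 62, 68, 61, 50, 42, 41, 42, 41, 42, 42, 40, 41, 41, 42, 42, 43, 44, 47, 52, 59, 61]
88 [93, 84, 75, 67, 63, 62, 68, 61, 50, 42, 41, 42, 41, 42, 42, 40, 41, 41, 42, 42, 43, 44, 47, 52, 59, 61, 62]
89 [84, 75, 67, 63, 62, 68, 61, 50, 42, 41, 42, 41, 42, 42, 40, 41, 41, 42, 42, 43, 44, 47, 52, 59, 61, 62, 61]
90 [75, 67, 63, 62, 68, 61, 50, 42, 41, 42, 41, 42, 42, 40, 41, 41, 42, 42, 43, 44, 47, 52, 59, 61, 62, 61, 59]
z check [array([366.9, 158.1]), array([373. , 166.1])]
```

```bash
python3 -c "
from h import *
go([470,-412,230],36)"
```

```text
shares [ 0.2416 -0.6944  0.1631] roll 0.1574 yaw now 92.7
```

>>> servo_tool([
  [1,0.03,-0.1,0,0.02],
  [1,0.07,-0.2,0.02,0.04],
  [1,0.1,-0.3,0.04,0.06],
  [1,0.14,-0.4,0.06,0.08],
  [1,0.17,-0.5,0.1,0.1],
  [1,0.2,-0.6,0.14,0.12],
  [1,0.24,-0.694,0.163,0.14],
  [1,0.24,-0.694,0.163,0.157],
  [1,0.24,-0.694,0.163,0.157],
  [1,0.24,-0.694,0.163,0.157],
  [1,0.24,-0.694,0.163,0.157],
])

```text
t: 34.4
tool_pos: [472.6, -410.5, 230.8]
ee_rot: [-1.417, -2.803, -0.001]
contact_force: [0.3, 0.4, -0.0]
width: 85.6
finger_force: 0.0
```

```bash
python3 -c "
from h import *
st();c=shot('wrist','w10.png');np.savez('w10.npz',**c)
im=cv2.imread('pics/w10.png');cv2.imwrite('pics/w10c.png',cv2.resize(im[0:330,120:520],None,fx=1.8,fy=1.8,interpolation=cv2.INTER_CUBIC))"
```

```text
{'t': 34.4, 'tool_pos': [472.558, -410.464, 230.76], 'ee_rot': [-1.417, -2.803, -0.001], 'contact_force': [0.323, 0.376, -0.032], 'width': 85.553, 'finger_force': 0.0}
```

View pics/w10c.png

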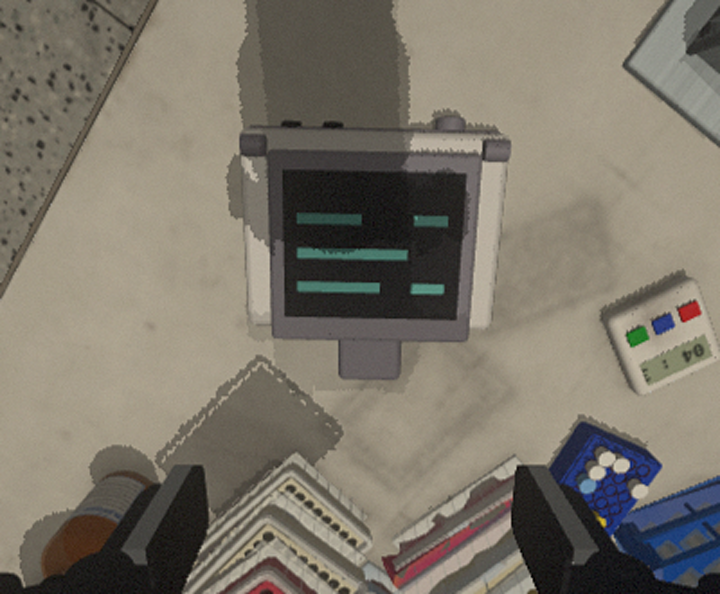

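Run:
```python
from h import *
c=dict(np.load('w10.npz'))
B=lambda u,v,z:ray(c,120+u/1.8,v/1.8,z)
W=lambda a,b,z:np.linalg.norm(B(*a,z)-B(*b,z))
for z in(33,40,45): print(z,'near w',W((268,153),(480,157),z),'far w',W((273,338),(468,341),z),'tab w',W((339,342),(401,342),z),W((340,378),(400,379),z))
d=B(480,157,38)-B(268,153,38);d2=B(468,341,38)-B(273,338,38);k=B(497,150,33)-B(253,143,33)
for q in(d,d2,k):print(np.degrees(np.arctan2(q[1],q[0])))
for z in(33,38,43):
    t=sum(B(u,v,z) for u,v in((339,342),(401,342),(400,379),(340,378)))/4;print(z,t.round(1), 'hinge mid',((B(497,150,z)+B(253,143,z))/2).round(1),'panel far mid',((B(468,341,z)+B(273,338,z))/2).round(1),'box',B(248,327,28).round(1),B(490,327,28).round(1))
```

```text
33 near w 122.76371810018983 far w 126.11941826954562 tab w 40.153142470720596 39.79139062842099
40 near w 120.17738872462587 far w 123.46239255097501 tab w 39.307214589907524 38.95308396852634
45 near w 118.33001059922309 far w 121.56451703771026 tab w 38.70298038932677 38.354293497172954
35.344879281235734
35.41970429729627
34.82676233987681
33 [ 498.3 -431.3   33. ] hinge mid [ 422.6 -324.9   33. ] panel far mid [ 490.  -419.6   33. ] box [ 421.6 -461.2   28. ] [ 548.6 -367.8   28. ]
38 [ 497.2 -430.    38. ] hinge mid [ 422.6 -325.1   38. ] panel far mid [ 489.  -418.4   38. ] box [ 421.6 -461.2   28. ] [ 548.6 -367.8   28. ]
43 [ 496.  -428.6   43. ] hinge mid [ 422.6 -325.4   43. ] panel far mid [ 488.  -417.2   43. ] box [ 421.6 -461.2   28. ] [ 548.6 -367.8   28. ]
```

Run:
```python
from h import *
c=dict(np.load('w10.npz'))
B=lambda u,v,z:ray(c,120+u/1.8,v/1.8,z)
t=shot('top','t10.png')
for p in((295,455),(515,458),(262,357),(342,433)):
    for z in(0,50,100,150): q=B(*p,z);print(p,z,q.round(0)[:2],proj(t,q).round(0))
im=cv2.imread('pics/top0.png')
print(im[175:225:3,455:530:5].mean(2).astype(int))
go([498.5,-431.5,100],35.3);go([498.5,-431.5,35],35.3)
```

```text
(295, 455) 0 [ 505. -536.] [482. 206.]
(295, 455) 50 [ 494. -509.] [479. 207.]
(295, 455) 100 [ 483. -483.] [476. 208.]
(295, 455) 150 [ 472. -456.] [473. 209.]
(515, 458) 0 [ 643. -438.] [451. 167.]
(515, 458) 50 [ 613. -425.] [451. 172.]
(515, 458) 100 [ 583. -412.] [452. 178.]
(515, 458) 150 [ 553. -398.] [452. 183.]
(262, 357) 0 [ 442. -484.] [468. 224.]
(262, 357) 50 [ 439. -465.] [466. 223.]
(262, 357) 100 [ 437. -445.] [465. 222.]
(262, 357) 150 [ 434. -426.] [464. 221.]
(342, 433) 0 [ 523. -499.] [471. 201.]
(342, 433) 50 [ 510. -478.] [469. 202.]
(342, 433) 100 [ 496. -456.] [467. 204.]
(342, 433) 150 [ 482. -435.] [465. 205.]
[[119 118 118 110 110 106 108 103  92  87  73 105  80  39  38]
 [118 121 119 116 116 107 109 110 108  99  56  73  88  43  39]
 [106 108 110 111 113 116 114 101  86 110  68  58  98  43  37]
 [108 106 107 109 113 112  97  83  75 120 100  54 116  47  30]
 [111 115 117 109 111 113 114  82  87 111  86  70 120  47  38]
 [115 119 117 106 112 111 123  85  94 104  70  86 120  45  38]
 [117 122 117 108 110 112 111  92 113  96  90  93  97  41  37]
 [111 116 114 107 107 114  99  90  78  84 100 111  85 105 106]
 [113 116 112 108 114 108 103  91  76  93  59  79 101  94  75]
 [107 107 102  89  79  85 111  93 110 120  88  98 119  97  96]
 [ 91 110 110  77  80  74 106  89 111  87  97  94 120  83  79]
 [ 93 120 118  82  83  76  72 109 112  87 100  98  90 110  96]
 [ 95 115 123  80  85  78  75  71  65  64  75  95 114 107 121]
 [ 92 123 124  86  82  80  81  77  79  78  77 107 104 106 120]
 [ 95 123 123  94  83  82  80  83  76  82  82 116 111 121 121]
 [ 91 123 120  82  85  83  80  76  80  83  82 114 116 117  76]
 [ 49  97 119  92  83  82  81  82  77  81  80 112  70  56  47]]
shares [-0.0803  0.0213  0.3279] roll 0.0029 yaw now 36.3
shares [-0.0803  0.0212  0.4904] roll 0.0029 yaw now 36.3
```

>>> servo_tool([
  [0.9,-0.04,0.021,0.08,0.003],
  [0.9,-0.08,0.021,0.16,0.003],
  [0.85,-0.08,0.021,0.25,0.003],
  [0.85,-0.08,0.021,0.328,0.003],
  [0.85,-0.08,0.021,0.4,0.003],
  [0.85,-0.08,0.021,0.46,0.003],
  [0.85,-0.08,0.021,0.488,0.003],
  [0.85,-0.08,0.021,0.488,0.003],
  [0.85,-0.08,0.021,0.488,0.003],
])

```text
t: 35.4
tool_pos: [498.1, -433.1, 36.9]
ee_rot: [1.447, 2.787, -0.0]
contact_force: [0.3, 0.1, 0.8]
width: 72.7
finger_force: 0.0
```

>>> servo_tool([
  [0.6,0,0,0,0],
  [0,0,0,0,0],
  [0,0,0,0,0],
  [0,0,0,0,0],
  [0,0,0,0,0],
  [0,0,0,0,0],
])

```text
t: 36.0
tool_pos: [497.4, -433.7, 36.4]
ee_rot: [1.449, 2.786, -0.002]
contact_force: [-1.1, -4.0, 1.4]
width: 38.2
finger_force: 61.0
```

>>> servo_tool([
  [0,0.002,0,0.0,0],
  [0,0.002,0,-0.02,0],
  [0,0.0045,0,-0.044,0],
  [0,0.011,0,-0.07,0],
  [0,0.019,0,-0.0975,0],
  [0,0.03,0,-0.123,0],
  [0,0.042,0,-0.148,0],
  [0,0.042,0,-0.148,0],
])

```text
t: 36.8
tool_pos: [484.8, -415.8, 94.9]
ee_rot: [-1.445, -2.781, -0.004]
contact_force: [-6.8, 2.7, -6.4]
width: 38.2
finger_force: 62.5
```

>>> servo_tool([
  [0,0.015,0,-0.023,0],
  [0,0.032,0,-0.045,0],
  [0,0.051,0,-0.066,0],
  [0,0.071,0,-0.0845,0],
  [0,0.093,0,-0.101,0],
  [0,0.105,0,-0.109,0],
  [0,0.1165,0,-0.116,0],
  [0,0.1165,0,-0.116,0],
  [0,0.1165,0,-0.116,0],
])

```text
t: 37.7
tool_pos: [458.4, -378.4, 140.7]
ee_rot: [-1.445, -2.782, -0.003]
contact_force: [-6.4, 0.9, -9.6]
width: 38.1
finger_force: 61.9
```

```bash
python3 -c "
from h import *
s=st();p=np.array(s['tool_pos']);h=np.array([424.3,-327]);e=np.array([.578,-.816])
print((p[:2]-h)@e,p[2])
c=shot('side','s11.png')"
```

```text
{'t': 37.7, 'tool_pos': [458.444, -378.391, 140.661], 'ee_rot': [-1.445, -2.782, -0.003], 'contact_force': [-6.363, 0.859, -9.625], 'width': 38.084, 'finger_force': 61.927}
61.669999483351575 140.66120008925301
```

>>> servo_tool([
  [0.5,0,0,0,0],
  [0.9,0,0,0,0],
  [0.9,0,0,0,0],
  [0.9,0,0,0,0],
  [0.9,0,0,-0.05,0],
  [0.9,0,0,-0.15,0],
  [0.9,0,0,-0.25,0],
  [0.9,-0.08,0,-0.35,0],
  [0.9,-0.16,0,-0.35,0],
  [0.9,-0.16,0,-0.35,0],
])

```text
t: 38.75
tool_pos: [499.9, -436.1, 283.4]
ee_rot: [1.447, 2.782, -0.004]
contact_force: [-0.5, 0.2, -0.7]
width: 76.8
finger_force: 0.0
```

Run:
```python
from h import *
st();c=shot('side','s12.png');w=shot('wrist','w12.png');t=shot('top','t12.png')
a=cv2.imread('pics/s6.png').astype(int);b=cv2.imread('pics/s12.png').astype(int);d=abs(a-b).max(2)
def box(n,x,y,z,r=25):
    u,v=proj(c,[x,y,z]).astype(int);q=d[v-r//2:v+r//2,u-r:u+r];print(n,(u,v),'changed px',(q>40).sum(),'of',q.size)
box('spacer',413,-85,45,22);box('tape',337,33,10);box('pink',386,533,40,15);box('petri',322,-190,10,15);box('endplate',545,95,80,10)
# display tip in side view: white-teal/dark contours near expected tab, top camera check
for th in(50,55,60,65,70):
    r=np.radians(th);p=np.r_[np.array([424.3,-327])+126*np.cos(r)*np.array([.578,-.816]),33+126*np.sin(r)];print(th,proj(c,p).round(1),proj(t,p).round(1),proj(w,p).round(1))
d2=abs(cv2.imread('pics/s12.png').astype(int)-cv2.imread('pics/s11.png').astype(int)).max(2)
# changed region near monitor vs the start, in side view
d3=abs(cv2.imread('pics/side0.png').astype(int)-b).max(2)>40
ys,xs=np.nonzero(d3[240:330,300:400]);print('monitor change bbox side',xs.min()+300,xs.max()+300,ys.min()+240,ys.max()+240)
d4=abs(cv2.imread('pics/t10.png').astype(int)-cv2.imread('pics/t12.png').astype(int)).max(2)>40
```

```text
{'t': 38.75, 'tool_pos': [499.937, -436.145, 283.442], 'ee_rot': [1.447, 2.782, -0.004], 'contact_force': [-0.514, 0.211, -0.712], 'width': 76.773, 'finger_force': 0.0}
spacer (np.int64(304), np.int64(234)) changed px 10 of 968
tape (np.int64(275), np.int64(226)) changed px 34 of 1200
pink (np.int64(259), np.int64(155)) changed px 0 of 420
petri (np.int64(287), np.int64(268)) changed px 95 of 420
endplate (np.int64(323), np.int64(192)) changed px 108 of 200
50 [356.2 274.4] [450.5 210.1] [319.6 134.4]
55 [353.7 271.4] [448.9 211.4] [319.6 125.7]
60 [351.  268.5] [447.  212.8] [319.6 115.6]
65 [348.2 265.8] [445.  214.4] [319.5 104.2]
70 [345.2 263.2] [442.8 216.1] [319.4  91.6]
monitor change bbox side 300 373 240 321
```

Run:
```python
from h import *
w=cv2.imread('pics/w12.png',0);print('wrist col',w[70:200:3,315:324].mean(1).astype(int).tolist());print('row@108',w[106:112,280:360:4].mean(0).astype(int).tolist())
A,B=cv2.imread('pics/top0.png'),cv2.imread('pics/t12.png')
def tm(n,u,v,r,X=A,Y=B):
    T=X[v-r:v+r,u-r:u+r];S=Y[v-r-8:v+r+8,u-r-8:u+r+8];m=cv2.matchTemplate(S,T,cv2.TM_CCOEFF_NORMED);_,k,_,l=cv2.minMaxLoc(m);print(n,round(k,2),l[0]-8,l[1]-8)
tm('petri',384,260,14);tm('tape',316,257,16);tm('pink',165,242,18);tm('pot',336,147,12);tm('vial',209,163,12);tm('marker',254,252,20);tm('timer',412,163,14);tm('bluecap',370,141,12)
P=cv2.imread('pics/s6.png');Q=cv2.imread('pics/s12.png');tm('spacer side',304,234,18,P,Q);tm('petri side',287,268,12,P,Q)
```

```text
wrist col [23, 25, 61, 23, 24, 55, 46, 25, 26, 24, 57, 56, 57, 55, 57, 58, 58, 58, 61, 63, 59, 115, 157, 157, 153, 124, 139, 140, 138, 138, 135, 135, 132, 126, 123, 123, 120, 124, 123, 122, 123, 129, 129, 130]
row@108 [61, 61, 62, 61, 59, 56, 57, 56, 56, 54, 56, 57, 58, 57, 56, 59, 60, 67, 98, 97]
petri 0.42 -4 0
tape 0.98 0 0
pink 0.99 0 0
pot 1.0 0 0
vial 0.98 0 0
marker 0.86 0 0
timer 0.99 0 0
bluecap 1.0 0 0
spacer side 0.98 0 0
petri side 0.63 8 8
```

Run:
```python
from h import *
w=shot('wrist')
e=np.array([.578,-.816]);h=np.array([424.3,-327])
for th in(50,55,60,65,70):
    r=np.radians(th);o=[]
    for L,n in((139,5),(139,-5),(112,4.5)):
        rad=L*np.cos(r)-n*np.sin(r);z=33+L*np.sin(r)+n*np.cos(r);o.append(proj(w,[*(h+rad*e),z]).round(0)[1])
    print(th,'tip top/bottom, panel edge v:',o)
go([480,230,330])
```

```text
50 tip top/bottom, panel edge v: [np.float64(144.0), np.float64(151.0), np.float64(123.0)]
55 tip top/bottom, panel edge v: [np.float64(134.0), np.float64(142.0), np.float64(115.0)]
60 tip top/bottom, panel edge v: [np.float64(122.0), np.float64(132.0), np.float64(105.0)]
65 tip top/bottom, panel edge v: [np.float64(109.0), np.float64(120.0), np.float64(95.0)]
70 tip top/bottom, panel edge v: [np.float64(94.0), np.float64(107.0), np.float64(84.0)]
shares [ 1.3801  0.9162 -0.1205] roll 0 yaw now 35.1
```

>>> servo_tool([
  [0.9,0,0,-0.1,0],
  [0.9,0.1,0.06,-0.12,0],
  [0.9,0.2,0.12,-0.12,0],
  [0.9,0.3,0.2,-0.12,0],
  [0.9,0.4,0.26,-0.12,0],
  [0.9,0.5,0.33,-0.12,0],
  [0.9,0.6,0.4,-0.12,0],
  [0.9,0.7,0.46,-0.12,0],
  [0.9,0.8,0.53,-0.12,0],
  [0.9,0.9,0.6,-0.12,0],
  [0.9,1,0.66,-0.12,0],
  [0.9,1,0.75,-0.12,0],
  [0.9,1,0.85,-0.12,0],
  [0.9,1,0.85,-0.12,0],
  [0.9,1,0.85,-0.12,0],
])

```text
t: 40.45
tool_pos: [545.3, 90.0, 328.7]
ee_rot: [-1.446, -2.787, 0.003]
contact_force: [-0.2, -0.6, 0.4]
width: 76.7
finger_force: 0.0
```

Run:
```python
from h import *
st();shot('side','s13.png');shot('top','t13.png')
A,B=cv2.imread('pics/top0.png'),cv2.imread('pics/t13.png')
def tm(n,u,v,r,X=A,Y=B):
    T=X[v-r:v+r,u-r:u+r];S=Y[v-r-8:v+r+8,u-r-8:u+r+8];m=cv2.matchTemplate(S,T,cv2.TM_CCOEFF_NORMED);_,k,_,l=cv2.minMaxLoc(m);print(n,round(k,2),l[0]-8,l[1]-8)
tm('petri',384,260,14);tm('timer',412,163,14);tm('marker',254,252,20)
P=cv2.imread('pics/s6.png');Q=cv2.imread('pics/s13.png');tm('spacer side',304,234,18,P,Q);tm('petri side',287,268,12,P,Q);tm('petri side vs 0',287,268,12,cv2.imread('pics/side0.png'),Q)
```

```text
{'t': 40.45, 'tool_pos': [545.339, 89.967, 328.673], 'ee_rot': [-1.446, -2.787, 0.003], 'contact_force': [-0.234, -0.614, 0.408], 'width': 76.69, 'finger_force': 0.0}
petri 0.97 0 0
timer 0.99 0 0
marker 0.51 0 0
spacer side 0.99 0 0
petri side 1.0 0 0
petri side vs 0 0.99 0 0
```

```bash
python3 -c "
from plant import ticket
print(ticket.sign_off())"
```

```text
the job is handed in; nothing more can be done
None
```

The job is done and handed in: the spacer stands upright on the bench beside the holder, both cassettes (only two were there) are clamped in the channel with the trigger released, the display is at about 60°, and the bystanders I checked had not moved. The grip, about 4 mm of spring travel, is worked out from images because the joint could not be read.

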